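Stagger drying trays over stone samples

ROBOT

A 6-joint arm with a two-finger parallel gripper is mounted at the origin on the work surface. World frame = base frame: x ahead of the robot, y to its left, z up, the work surface at z = 0. Lengths are in m, angles in rad, forces in N, time in s.
With the tool pointing down it reaches from about 0.375 to 0.975 m from the base axis. Payload 3.8 kg.
Tool frame: the origin (TCP) lies on the mounting face of the last link; the fingertips stand 173 mm ahead of it and the grasp point (between the pads) lies 155 mm ahead of it; z points along the fingers, y is the direction in which the jaws open and shut (so a half turn about z gives the same grasp; the last joint's range is limited). The gripper opens to 85 mm and grips with 20 to 120 N. Pads are 22 mm wide; open, the fingers measure 114 mm over their backs; the gripper's body (76 mm by 85 mm) begins 54 mm behind the grasp point. The pads swing forward as they close: fully open they stand 13 mm farther back than shut.
Start: joints at [-1.306, 0.264, 1.604, -0, 1.274, -0.037], TCP at [0.201, -0.644, 0.405] pointing down, gripper open.
Joint ranges: [-2.63, 2.63], [-0.94, 2.18], [0.31, 2.57], [-1.31, 4.45], [0, 2.66], [-2.55, 2.55]. Speed limits (rad/s): [2.57, 2.57, 3.14, 3.14, 3.14, 3.14].

INTERFACE

Orientations are given as a rotation vector (axis times angle).
In Python, from workcell import bot gives the robot as it stands.
- The arm moves only by the shell command python3 -m jog 'ROWS' [FORCE]. ROWS is JSON, a list that holds one entry, the list of rows, each a list of 7 numbers: the closure, from 0 (fully open) to 1 (shut), then the shift along the tool's x, y, z in cm, then the turn, a rotation vector about the tool's x, y, z in rad. A call has 1 to 12 rows; each row is the pose to reach, as a shift and turn from the pose commanded when the call began, along the tool's axes at that moment; what a row does not reach only later rows make up. A row lasts 1/8 s, in which the tool goes at most 62.5 mm and 10.7 degrees, less where a joint would pass 70% of its speed; a pose out of reach is approached as far as the arm can. A call with a gripper value outside its range is refused whole. The fingers move at their own pace and stop on an object; FORCE is the grip in N (left out, the last holds). Time passes only in rows, so rows that repeat a pose let the fingers close. It gives the time, the measured TCP pose, the force and the opening at its end, in the units of the state.
- bot.read_state(): the state, without advancing time (a new reading comes with each control period).
- bot.read_camera(name): name is "scene" or "top"; returns the picture (480x640x3 uint8, red, green, blue); there is no depth.
- bot.camera_model(name): a dict with "intrinsics" (3x3 intrinsics, pixels), "rvec" (rotation vector, rad) and "tvec" (3), from world to camera coordinates, as OpenCV has them. Camera axes: x right, y down, z forward; pixel columns grow to the right and rows downward; lengths in m; the calibration is good to about 2 mm. A picture is of the moment at which its call begins. camera_model takes no time and is no camera call.
- bot.finish_job(): hands the job in, once; it reports no verdict.
The state is a dict: "time": time; "q": joint angles; "joint_vel": joint speeds; "joint_torque": joint torques, N m; "tool_pos": TCP position; "tcp_rot": TCP orientation; "wrist_force": force on the tool from outside, world axes, zero at the start; "torque": the same for the moment, N m; "width": opening from 0.0 (shut) to 1.0 (fully open).
Only numpy, scipy, OpenCV 4.12 (cv2) and the standard library are available. Lean on these libraries where they do the work, as an engineer would, in place of code of your own. Each camera call takes 0.05 s, during which the arm holds its last target.

TASK

Set the stone samples out to dry: lift the cover off the metal base tray, lay it aside, pour all the stones from the spouted cup into the base tray and stand the cup upright on the bench again. Then stack all the white trays on the base tray, lengthways with it and staggered for air: the first shifted about 20 mm towards the base's lug end, the next straight above the base, the next shifted towards the lug again, and so on. Last, lay the cover squarely on the topmost tray; leave the bottle and the jar where they stand.

Things in the scene. Friction and masses are not known exactly. Their poses are not given: they have to be found in the camera images.
- base: fixed open base tray of bare metal without a divider, 144 long (x) x 114 wide (y) x 46 mm high, walls 5, floor 4 mm; a flat lug (40 mm wide) sticks out 21 mm beyond its +x end, about 22 mm up. Origin: centre of the underside on the bench; +x points to the lug end, z up. At the start the cover lies on it
- cover: loose flat metal cover with slots, 144 (x) x 114 (y) x 6 mm, 0.18 kg, with an upright bar handle on its middle, 50 mm along x, 12 mm thick across y, its top 42 mm above the underside: pinch the bar. Origin: centre of the underside; both ends alike
- cup: loose steel pouring cup, 66 wide, rim 38 mm high, 0.13-0.21 kg. Origin under the centre of its flat floor (58 x 58, 4 thick). At -x, first turned to the robot, a 38 degree ramp rises to the open lip (x -73, z 38): stones slide out with the spout turned down 75-90 degrees. A grip tab, 24 along x, 12 thick across y, stands on the rear wall at x +34, z 36 to 86: pinch it above the rim
- tray1: loose open white tray, 144 (x) x 114 (y) x 40 mm high, 0.12 to 0.26 kg, flat underside, floor 4, walls 5 mm; an upright divider, 10 mm thick, runs lengthways down the middle, flush with the rim (compartments 47 wide, 36 deep): pinch this divider. Origin: centre of the underside; x lengthways, both ends alike, z up. Two to four trays are present (None = absent)
- tray2: loose open white tray, 144 (x) x 114 (y) x 40 mm high, 0.12 to 0.26 kg, flat underside, floor 4, walls 5 mm; an upright divider, 10 mm thick, runs lengthways down the middle, flush with the rim (compartments 47 wide, 36 deep): pinch this divider. Origin: centre of the underside; x lengthways, both ends alike, z up. Two to four trays are present (None = absent)
- tray3: loose open white tray, 144 (x) x 114 (y) x 40 mm high, 0.12 to 0.26 kg, flat underside, floor 4, walls 5 mm; an upright divider, 10 mm thick, runs lengthways down the middle, flush with the rim (compartments 47 wide, 36 deep): pinch this divider. Origin: centre of the underside; x lengthways, both ends alike, z up. Two to four trays are present (None = absent)
- tray4: loose open white tray, 144 (x) x 114 (y) x 40 mm high, 0.12 to 0.26 kg, flat underside, floor 4, walls 5 mm; an upright divider, 10 mm thick, runs lengthways down the middle, flush with the rim (compartments 47 wide, 36 deep): pinch this divider. Origin: centre of the underside; x lengthways, both ends alike, z up. Two to four trays are present (None = absent)
- pebble1: rounded stone, 18 mm across and 15 mm high, 12 g, one of seven that start in the cup; origin: centre of the flat underside (up to 15 mm from the farthest point of the stone)
- pebble2: rounded stone, 18 mm across and 15 mm high, 12 g, one of seven that start in the cup; origin: centre of the flat underside (up to 15 mm from the farthest point of the stone)
- pebble3: rounded stone, 18 mm across and 15 mm high, 12 g, one of seven that start in the cup; origin: centre of the flat underside (up to 15 mm from the farthest point of the stone)
- pebble4: rounded stone, 18 mm across and 15 mm high, 12 g, one of seven that start in the cup; origin: centre of the flat underside (up to 15 mm from the farthest point of the stone)
- pebble5: rounded stone, 18 mm across and 15 mm high, 12 g, one of seven that start in the cup; origin: centre of the flat underside (up to 15 mm from the farthest point of the stone)
- pebble6: rounded stone, 18 mm across and 15 mm high, 12 g, one of seven that start in the cup; origin: centre of the flat underside (up to 15 mm from the farthest point of the stone)
- pebble7: rounded stone, 18 mm across and 15 mm high, 12 g, one of seven that start in the cup; origin: centre of the flat underside (up to 15 mm from the farthest point of the stone)
- bottle: loose amber reagent bottle, 52 mm across, 115 mm high, origin under its centre; a bystander to leave alone
- jar: loose glass specimen jar, 60 mm across, 65 mm high, origin under its centre; a bystander to leave alone

How it is judged:
On the way, in this order (a step that is already met when the one before it is completed fails the run):
1. the cover is off the base tray (horizontal distance between cover and base above 0.11 m), for 0.2 s.
2. all the stones lie in the base tray (x of pebble1 in the frame of base between -0.068 and 0.068 m and y of pebble1 in the frame of base between -0.053 and 0.053 m and z of pebble1 in the frame of base between -0.002 and 0.046 m and x of pebble2 in the frame of base between -0.068 and 0.068 m and y of pebble2 in the frame of base between -0.053 and 0.053 m and z of pebble2 in the frame of base between -0.002 and 0.046 m and x of pebble3 in the frame of base between -0.068 and 0.068 m and y of pebble3 in the frame of base between -0.053 and 0.053 m and z of pebble3 in the frame of base between -0.002 and 0.046 m and x of pebble4 in the frame of base between -0.068 and 0.068 m and y of pebble4 in the frame of base between -0.053 and 0.053 m and z of pebble4 in the frame of base between -0.002 and 0.046 m and x of pebble5 in the frame of base between -0.068 and 0.068 m and y of pebble5 in the frame of base between -0.053 and 0.053 m and z of pebble5 in the frame of base between -0.002 and 0.046 m and x of pebble6 in the frame of base between -0.068 and 0.068 m and y of pebble6 in the frame of base between -0.053 and 0.053 m and z of pebble6 in the frame of base between -0.002 and 0.046 m and x of pebble7 in the frame of base between -0.068 and 0.068 m and y of pebble7 in the frame of base between -0.053 and 0.053 m and z of pebble7 in the frame of base between -0.002 and 0.046 m), for 0.3 s.
3. all the white trays are stacked on the base tray with alternating offsets (((x of tray1 in the frame of base between 0.012 and 0.028 m and y of tray1 in the frame of base between -0.009 and 0.009 m and z of tray1 in the frame of base between 0.04 and 0.052 m) or (x of tray1 in the frame of base between -0.008 and 0.008 m and y of tray1 in the frame of base between -0.009 and 0.009 m and z of tray1 in the frame of base between 0.08 and 0.092 m) or (x of tray1 in the frame of base between 0.012 and 0.028 m and y of tray1 in the frame of base between -0.009 and 0.009 m and z of tray1 in the frame of base between 0.12 and 0.132 m) or (x of tray1 in the frame of base between -0.008 and 0.008 m and y of tray1 in the frame of base between -0.009 and 0.009 m and z of tray1 in the frame of base between 0.16 and 0.172 m)) and angle between the x axis of each of tray1, tray2, tray3, tray4 and the x axis of base, either way round below 0.14 rad and angle between each of tray1, tray2, tray3, tray4's own z axis and vertical below 0.06 rad and ((x of tray2 in the frame of base between 0.012 and 0.028 m and y of tray2 in the frame of base between -0.009 and 0.009 m and z of tray2 in the frame of base between 0.04 and 0.052 m) or (x of tray2 in the frame of base between -0.008 and 0.008 m and y of tray2 in the frame of base between -0.009 and 0.009 m and z of tray2 in the frame of base between 0.08 and 0.092 m) or (x of tray2 in the frame of base between 0.012 and 0.028 m and y of tray2 in the frame of base between -0.009 and 0.009 m and z of tray2 in the frame of base between 0.12 and 0.132 m) or (x of tray2 in the frame of base between -0.008 and 0.008 m and y of tray2 in the frame of base between -0.009 and 0.009 m and z of tray2 in the frame of base between 0.16 and 0.172 m)) and ((x of tray3 in the frame of base between 0.012 and 0.028 m and y of tray3 in the frame of base between -0.009 and 0.009 m and z of tray3 in the frame of base between 0.04 and 0.052 m) or (x of tray3 in the frame of base between -0.008 and 0.008 m and y of tray3 in the frame of base between -0.009 and 0.009 m and z of tray3 in the frame of base between 0.08 and 0.092 m) or (x of tray3 in the frame of base between 0.012 and 0.028 m and y of tray3 in the frame of base between -0.009 and 0.009 m and z of tray3 in the frame of base between 0.12 and 0.132 m) or (x of tray3 in the frame of base between -0.008 and 0.008 m and y of tray3 in the frame of base between -0.009 and 0.009 m and z of tray3 in the frame of base between 0.16 and 0.172 m)) and ((x of tray4 in the frame of base between 0.012 and 0.028 m and y of tray4 in the frame of base between -0.009 and 0.009 m and z of tray4 in the frame of base between 0.04 and 0.052 m) or (x of tray4 in the frame of base between -0.008 and 0.008 m and y of tray4 in the frame of base between -0.009 and 0.009 m and z of tray4 in the frame of base between 0.08 and 0.092 m) or (x of tray4 in the frame of base between 0.012 and 0.028 m and y of tray4 in the frame of base between -0.009 and 0.009 m and z of tray4 in the frame of base between 0.12 and 0.132 m) or (x of tray4 in the frame of base between -0.008 and 0.008 m and y of tray4 in the frame of base between -0.009 and 0.009 m and z of tray4 in the frame of base between 0.16 and 0.172 m))), for 0.2 s.
At the end, for the whole second after the job is handed in: Stones in the base tray; every tray level at its layer (6 mm), within 8 mm (sideways 9) and 0.14 rad: odd layers 20 mm towards the lug, even ones straight above the base; cover on the topmost tray within 10 mm, 0.14 rad; cup upright on the bench (0.1 rad); all at rest (all of step 2 and all of step 3 and ((x of cover in the frame of tray1 between -0.01 and 0.01 m and y of cover in the frame of tray1 between -0.01 and 0.01 m and z of cover in the frame of tray1 between 0.035 and 0.045 m and angle between the x axis of cover and the x axis of tray1, either way round below 0.14 rad) or (x of cover in the frame of tray2 between -0.01 and 0.01 m and y of cover in the frame of tray2 between -0.01 and 0.01 m and z of cover in the frame of tray2 between 0.035 and 0.045 m and angle between the x axis of cover and the x axis of tray2, either way round below 0.14 rad) or (x of cover in the frame of tray3 between -0.01 and 0.01 m and y of cover in the frame of tray3 between -0.01 and 0.01 m and z of cover in the frame of tray3 between 0.035 and 0.045 m and angle between the x axis of cover and the x axis of tray3, either way round below 0.14 rad) or (x of cover in the frame of tray4 between -0.01 and 0.01 m and y of cover in the frame of tray4 between -0.01 and 0.01 m and z of cover in the frame of tray4 between 0.035 and 0.045 m and angle between the x axis of cover and the x axis of tray4, either way round below 0.14 rad)) and angle between cover's own z axis and vertical below 0.06 rad and angle between cup's own z axis and vertical below 0.1 rad and height (world z) of cup below 0.008 m and linear speed of each of tray1, tray2, tray3, tray4, cover, cup below 0.03 m/s); the robot touches nothing.
It fails at once if the bottle is moved or tipped (distance of bottle from where it was at the start of the episode above 0.04 m or angle between bottle's own z axis and vertical above 0.4 rad).
It fails at once if the jar is moved or tipped (distance of jar from where it was at the start of the episode above 0.04 m or angle between jar's own z axis and vertical above 0.4 rad).
Of tray1, tray2, tray3, tray4 only 2 to 4 are there at a start; the rules pass over those that are not, and their reading is None.
At some moment in a run one of tray1, tray2, tray3, tray4, cover may be knocked a few centimetres aside while the robot is not near it.
It also fails if it takes over 210 s, if anything falls off the work surface, if the arm or the gripper's body presses on something with over 40 N, if the wrist force passes 120 N, or if a joint passes its speed limit or range.

## Working session

There is one attempt and no reset: what is moved stays moved. The work goes in short steps, Python scripts to look and compute and a shell command to move; the robot and the scene stay as the last step left them, time stands still between calls to the robot, and variables do not carry over. Pictures are saved under pics/ and viewed, and the job is handed in when it is done.

```bash
ls; mkdir -p pics
python3 - <<'E'
from workcell import bot
import cv2
print(bot.read_state())
for n in("scene","top"):
    im=bot.read_camera(n); cv2.imwrite(f"pics/{n}0.png",im[:,:,::-1]); m=bot.camera_model(n); print(n,m)
E
```

```text
pics
{'time': 0.0, 'q': array([-1.30585361e+00,  2.64735884e-01,  1.60536866e+00, -3.22006324e-05,
        1.27370538e+00, -3.69041659e-02]), 'joint_vel': array([-0.00086807,  0.00042836,  0.00020645, -0.00072279, -0.0008371 ,
        0.00031426]), 'joint_torque': array([-1.46160266e-03, -5.15122890e+01, -3.67316937e+01, -1.89162365e-04,
        1.30520290e-02, -1.19230100e-05]), 'tool_pos': array([ 0.20056662, -0.6441518 ,  0.40337612]), 'tcp_rot': array([-3.10370447e+00, -4.72026045e-01,  4.43978209e-04]), 'wrist_force': array([ 0.23574809,  0.47405008, -0.24281019]), 'torque': array([-0.00023553, -0.00977228,  0.03192025]), 'width': 1.0025062521830974}
scene {'intrinsics': array([[461.57380667,   0.        , 319.48805409],
       [  0.        , 461.57380667, 236.030472  ],
       [  0.        ,   0.        ,   1.        ]]), 'rvec': array([ 1.86366891,  1.4974508 , -0.64672936]), 'tvec': array([-0.1255722 , -0.28175341,  1.55085018])}
top {'intrinsics': array([[434.33776307,   0.        , 320.16340155],
       [  0.        , 434.33776307, 239.82758021],
       [  0.        ,   0.        ,   1.        ]]), 'rvec': array([ 2.14377243, -2.13408804,  0.16787729]), 'tvec': array([0.00662514, 0.53239192, 0.84008638])}
```

View pics/scene0.png

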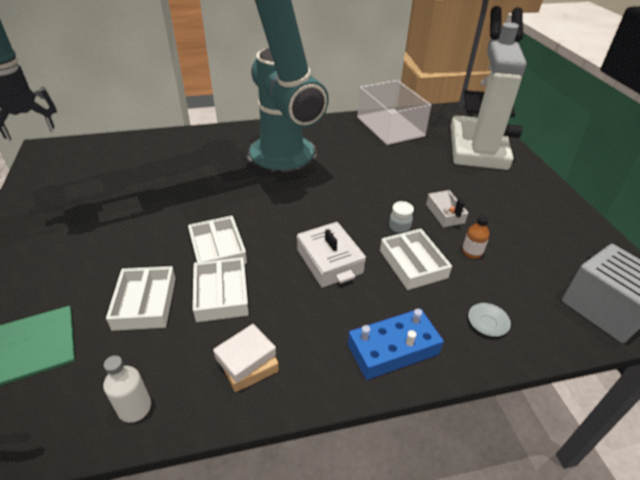

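View pics/top0.png

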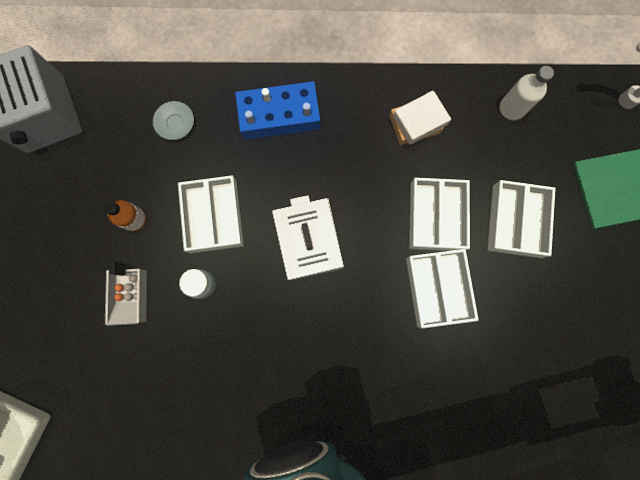

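```bash
cat > h.py <<'E'
import numpy as np, cv2
from scipy.spatial.transform import Rotation as R
from workcell import bot
def cam(n):
    m=bot.camera_model(n); return m["intrinsics"],m["rvec"],m["tvec"]
def proj(n,P):
    K,r,t=cam(n); return cv2.projectPoints(np.float64(P).reshape(-1,1,3),r,t,K,None)[0][:,0]
def unproj(n,uv,z):
    K,r,t=cam(n); M=R.from_rotvec(r).as_matrix(); c=-M.T@t
    uv=np.float64(uv).reshape(-1,2); d=np.c_[uv,np.ones(len(uv))]@np.linalg.inv(K).T@M
    s=(np.float64(z)-c[2])/d[:,2]; return c+d*s[:,None]
def snap(n,name,crop=None,scale=1):
    im=bot.read_camera(n)[:,:,::-1].copy(); cv2.imwrite(f"pics/{name}_raw.png",im)
    if crop: x,y,w,h=crop; im=im[y:y+h,x:x+w]
    im=cv2.resize(im,None,fx=scale,fy=scale,interpolation=cv2.INTER_CUBIC); cv2.imwrite(f"pics/{name}.png",im)
def rows(target,rv_target):
    """shift(cm) and turn in tool axes from measured pose"""
    s=bot.read_state(); A=R.from_rotvec(s["tcp_rot"]); B=R.from_rotvec(rv_target)
    return A.inv().apply(np.array(target)-s["tool_pos"])*100,(A.inv()*B).as_rotvec()
E
python3 - <<'E'
import cv2
im=cv2.imread('pics/top0.png')
for n,(x,y,w,h) in dict(a=(90,165,260,170),b=(390,165,200,170)).items():
    s=3 if n=='a' else 3.5
    cv2.imwrite(f'pics/c_{n}.png',cv2.resize(im[y:y+h,x:x+w],None,fx=s,fy=s,interpolation=cv2.INTER_CUBIC))
E
```

```text
(no output)
```

View pics/c_a.png

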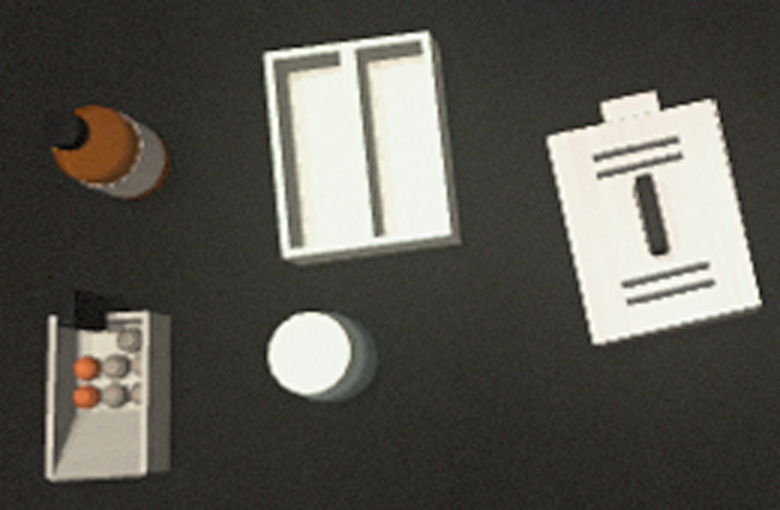

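View pics/c_b.png

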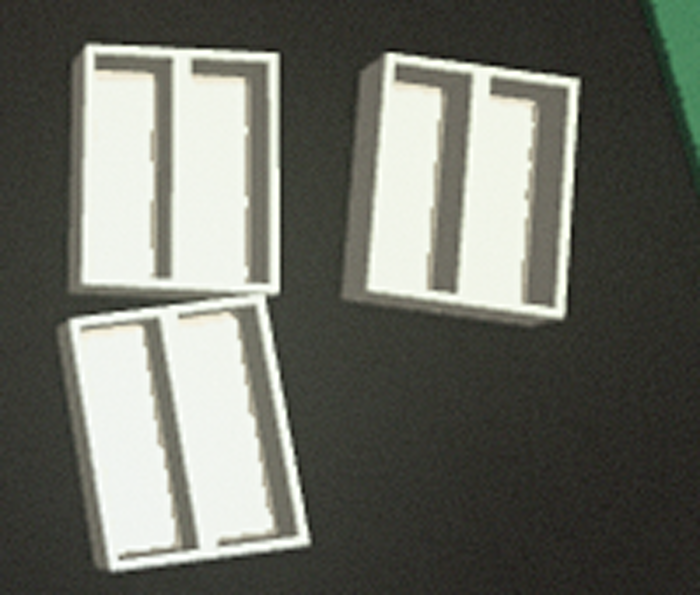

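```bash
cat >> h.py <<'E'
def fit(corners,z,n="top",L=.144,W=.114):
    """corners order TL,TR,BR,BL in top image (up=+x, left=+y) -> x,y,yaw deg, resid mm"""
    from scipy.optimize import least_squares
    uv=np.float64(corners)
    loc=np.array([[L/2,W/2],[L/2,-W/2],[-L/2,-W/2],[-L/2,W/2]])
    def f(p):
        c,s=np.cos(p[2]),np.sin(p[2]); q=loc@np.array([[c,s],[-s,c]])+p[:2]
        return (proj(n,np.c_[q,np.full(4,z)])-uv).ravel()
    p0=np.r_[unproj(n,uv,z)[:,:2].mean(0),0]; r=least_squares(f,p0)
    print("x %.4f y %.4f yaw %.2f deg r %.3f resid px"%(r.x[0],r.x[1],np.degrees(r.x[2]),np.hypot(*r.x[:2])),np.round(r.fun,1)); return r.x
E
python3 - <<'E'
from h import *
o=np.array([90,165]);O=np.array([390,165])
print('A');fit(o+np.array([(264,52),(430,32),(454,236),(284,258)])/3,.04)
print('cov');fit(o+np.array([(548,136),(714,99),(760,303),(597,345)])/3,.052)
for n,c in dict(B=[(87,46),(280,54),(278,292),(80,284)],C=[(66,322),(264,296),(310,543),(112,570)],D=[(386,54),(580,78),(565,317),(368,290)]).items():
    print(n);fit(O+np.array(c)/3.5,.04)
print('cup rim',unproj("top",o+np.array([(48,316),(148,312),(145,472),(46,480)])/3,.038))
print('jar',unproj("top",o+np.array([(310,353)])/3,.065))
E
```

```text
A
x 0.5880 y 0.2372 yaw 8.17 deg r 0.634 resid px [ 0.6  0.6 -0.2 -0.  -0.6 -0.4  0.1 -0.1]
cov
x 0.5341 y 0.0331 yaw 13.55 deg r 0.535 resid px [ 0.2  0.1 -0.5 -0.1  1.   0.4 -0.6 -0.4]
B
x 0.5900 y -0.2407 yaw -2.89 deg r 0.637 resid px [-0.1 -0.5 -0.4  0.1  0.1  0.6  0.4 -0.2]
C
x 0.4359 y -0.2384 yaw 8.11 deg r 0.497 resid px [ 0.6 -0.4 -0.5 -0.6  0.1  0.3 -0.2  0.6]
D
x 0.5813 y -0.4124 yaw -7.69 deg r 0.713 resid px [ 0.2 -0.4 -0.3  0.1  0.1  0.1  0.1  0.1]
cup rim [[0.46871515 0.44102302 0.038     ]
 [0.47171478 0.37391552 0.038     ]
 [0.36588619 0.36849556 0.038     ]
 [0.36040027 0.43346133 0.038     ]]
jar [[0.44313726 0.25558532 0.065     ]]
```

```bash
cat >> h.py <<'E'
def go(x,y,z,yaw,tilt=0,grasp=True):
    """tool x heading yaw(deg), pointing down; tilt deg about world axis horizontal perpendicular to heading so that fingers swing forward along heading. x,y,z of grasp point"""
    Rm=R.from_euler('z',yaw,degrees=True)*R.from_euler('y',-tilt,degrees=True)*R.from_euler('x',180,degrees=True)
    return Rm
def plan(x,y,z,yaw,tilt=0,flip=False):
    Rm=go(x,y,z,yaw,tilt)
    if flip: Rm=Rm*R.from_euler('z',180,degrees=True)
    tcp=np.array([x,y,z])-Rm.apply([0,0,.155])
    d,t=rows(tcp,Rm.as_rotvec()); print("target tcp",tcp.round(4)," shift cm",d.round(2)," turn",t.round(3)); 
def st():
    s=bot.read_state(); A=R.from_rotvec(s["tcp_rot"]); g=s["tool_pos"]+A.apply([0,0,.155])
    print("t %.2f"%s["time"],"grasp",g.round(4),"toolx",np.degrees(np.arctan2(*A.apply([1,0,0])[1::-1])).round(1),"z",A.apply([0,0,1]).round(3),"q",s["q"].round(2),"F",s["wrist_force"].round(1),"w",round(s["width"],3))
E
python3 - <<'E'
from h import *
st(); plan(.534,.033,.15,13.5)
E
```

```text
t 0.10 grasp [ 0.2005 -0.6439  0.2485] toolx 17.3 z [-0.001  0.002 -1.   ] q [-1.31  0.26  1.61  0.    1.27 -0.04] F [-0.6 -0.1  0.2] w 0.998
target tcp [0.534 0.033 0.305]  shift cm [ 51.97 -54.73   9.96]  turn [-0.002 -0.     0.066]
```

```bash
python3 -m jog '[[[0,26,-27.4,5,0,0,0.03],[0,26,-27.4,5,0,0,0.03],[0,26,-27.4,5,0,0,0.03],[0,26,-27.4,5,0,0,0.03],[0,26,-27.4,5,0,0,0.03],[0,26,-27.4,5,0,0,0.03],[0,52,-54.7,10,0,0,0.066],[0,52,-54.7,10,0,0,0.066],[0,52,-54.7,10,0,0,0.066],[0,52,-54.7,10,0,0,0.066],[0,52,-54.7,10,0,0,0.066],[0,52,-54.7,10,0,0,0.066]]]' 40
python3 - <<'E'
from h import *
st(); plan(.534,.033,.15,13.5)
E
```

```text
time: 1.6
tool_pos: [0.53, 0.0243, 0.3057]
tcp_rot: [3.12, 0.37, -0.0]
wrist_force: [1.2, -1.6, 0.2]
width: 1.001
t 1.60 grasp [0.53   0.0243 0.1507] toolx 13.5 z [ 0. -0. -1.] q [-0.    0.08  2.01 -0.    1.05  1.33] F [ 1.2 -1.6  0.2] w 1.001
target tcp [0.534 0.033 0.305]  shift cm [ 0.6  -0.75  0.07]  turn [0.    0.    0.001]
```

Run:
```python
from h import *
print(unproj("top",[90+651/3,165+215/3],.088))
st(); plan(.534,.033,.15,13.5)
```

```text
[[0.53110393 0.03435743 0.088     ]]
t 1.60 grasp [0.53   0.0243 0.1507] toolx 13.5 z [ 0. -0. -1.] q [-0.    0.08  2.01 -0.    1.05  1.33] F [ 1.2 -1.6  0.2] w 1.001
target tcp [0.534 0.033 0.305]  shift cm [ 0.6  -0.75  0.07]  turn [0.    0.    0.001]
```

```bash
python3 -m jog '[[[0,0,0,0,0,0,0],[0,0,0,0,0,0,0]]]'
python3 - <<'E'
from h import *
st(); plan(.533,.0335,.075,13.5)
E
```

```text
time: 1.85
tool_pos: [0.5291, 0.0224, 0.3056]
tcp_rot: [3.119, 0.372, -0.003]
wrist_force: [-0.2, -0.2, -0.4]
width: 0.997
t 1.85 grasp [0.5289 0.0223 0.1506] toolx 13.6 z [-0.002 -0.    -1.   ] q [-0.    0.08  2.02 -0.    1.05  1.33] F [-0.2 -0.2 -0.4] w 0.997
target tcp [0.533  0.0335 0.23  ]  shift cm [ 0.65 -0.99  7.56]  turn [0.    0.002 0.001]
```

```bash
python3 -m jog '[[[0,0.65,-1,3,0,0,0],[0,0.65,-1,6,0,0,0],[0,0.65,-1,7.5,0,0,0],[0,0.65,-1,7.5,0,0,0],[1,0.65,-1,7.5,0,0,0],[1,0.65,-1,7.5,0,0,0],[1,0.65,-1,7.5,0,0,0],[1,0.65,-1,7.5,0,0,0],[1,0.65,-1,7.5,0,0,0],[1,0.65,-1,7.5,0,0,0]]]' 40
python3 - <<'E'
from h import *
st()
E
```

```text
time: 3.1
tool_pos: [0.5339, 0.0336, 0.2317]
tcp_rot: [3.12, 0.37, 0.001]
wrist_force: [0.2, 0.7, 3.9]
width: 0.132
t 3.10 grasp [0.534  0.0336 0.0767] toolx 13.5 z [ 0.001  0.    -1.   ] q [0.02 0.17 2.06 0.   0.91 1.35] F [0.2 0.7 3.9] w 0.132
```

```bash
python3 -m jog '[[[1,0,0,-4,0,0,0],[1,0,0,-9,0,0,0],[1,0,0,-9,0,0,0]]]' 40
python3 - <<'E'
from h import *
st(); plan(.40,-.42,.16,0)
E
```

```text
time: 3.48
tool_pos: [0.5354, 0.0336, 0.3255]
tcp_rot: [3.119, 0.37, 0.013]
wrist_force: [0.6, 0.2, -2.1]
width: 0.135
t 3.48 grasp [0.5367 0.0336 0.1705] toolx 13.5 z [ 0.009  0.    -1.   ] q [0.02 0.06 1.99 0.   1.08 1.35] F [ 0.6  0.2 -2.1] w 0.135
target tcp [ 0.4   -0.42   0.315]  shift cm [-23.78  40.94   0.92]  turn [ 0.001 -0.009  0.236]
```

```bash
python3 -m jog '[[[1,-3,5,0,0,0,0.03],[1,-6,10,0,0,0,0.06],[1,-9,15.5,0,0,0,0.09],[1,-12,20.6,0,0,0,0.12],[1,-15,26,0,0,0,0.15],[1,-18,31,0,0,0,0.18],[1,-21,36,0,0,0,0.21],[1,-23.8,40.9,0,0,0,0.236],[1,-23.8,40.9,0,0,0,0.236],[1,-23.8,40.9,0,0,0,0.236]]]' 40
python3 - <<'E'
from h import *
st(); plan(.40,-.42,.032,0)
snap("top","t1")
E
```

```text
time: 4.72
tool_pos: [0.397, -0.4192, 0.3191]
tcp_rot: [-3.138, 0.002, 0.003]
wrist_force: [0.7, -0.2, -1.6]
width: 0.134
t 4.72 grasp [ 0.3967 -0.4187  0.1641] toolx -0.1 z [-0.002  0.003 -1.   ] q [-0.86  0.15  1.9   0.    1.09  0.72] F [ 0.7 -0.2 -1.6] w 0.134
target tcp [ 0.4   -0.42   0.187]  shift cm [ 0.33  0.12 13.21]  turn [-0.003  0.002 -0.001]
```

View pics/t1.png

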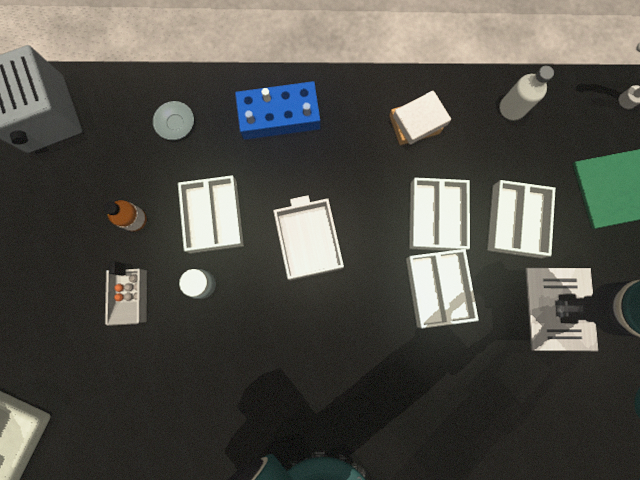

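```bash
python3 -m jog '[[[1,0,0,4,0,0,0],[1,0,0,8,0,0,0],[1,0,0,11,0,0,0],[1,0,0,12.5,0,0,0],[1,0,0,13.3,0,0,0],[1,0,0,13.3,0,0,0],[0.3,0,0,13.3,0,0,0],[0,0,0,13.3,0,0,0],[0,0,0,13.3,0,0,0],[0,0,0,8,0,0,0],[0,0,0,2,0,0,0],[0,0,0,-2,0,0,0]]]' 40
python3 - <<'E'
from h import *
st(); plan(.44,.30,.25,183.5)
snap("top","t2",(230,160,160,140),5)
E
```

```text
time: 6.28
tool_pos: [0.398, -0.4202, 0.3448]
tcp_rot: [3.138, -0.001, 0.004]
wrist_force: [0.2, 0.8, -0.5]
width: 0.999
t 6.28 grasp [ 0.3985 -0.4207  0.1898] toolx -0.0 z [ 0.003 -0.003 -1.   ] q [-0.86  0.13  1.88  0.    1.13  0.72] F [ 0.2  0.8 -0.5] w 0.999
target tcp [0.44  0.3   0.405]  shift cm [  4.19 -72.01  -6.23]  turn [-0.004 -0.005  3.08 ]
```

View pics/t2.png

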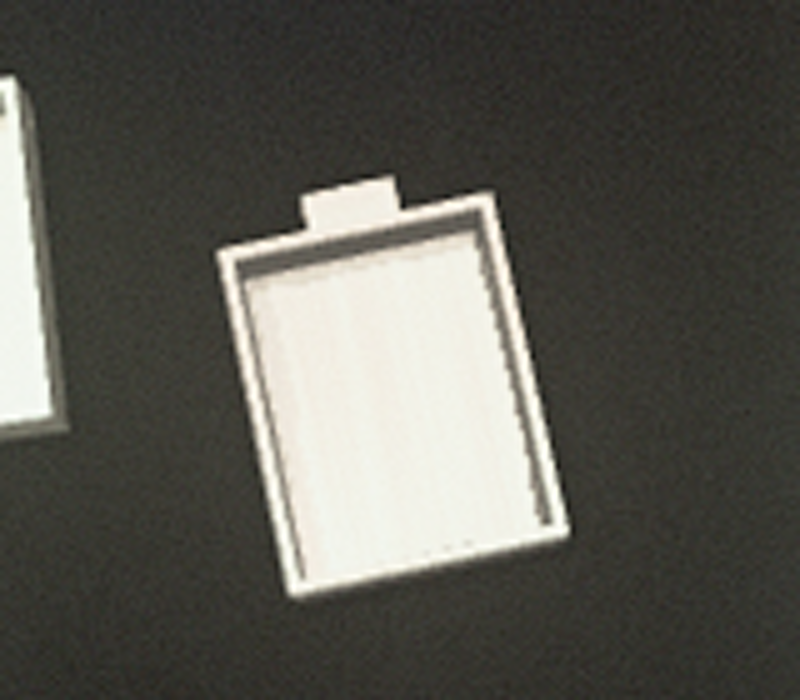

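View pics/t2_raw.png

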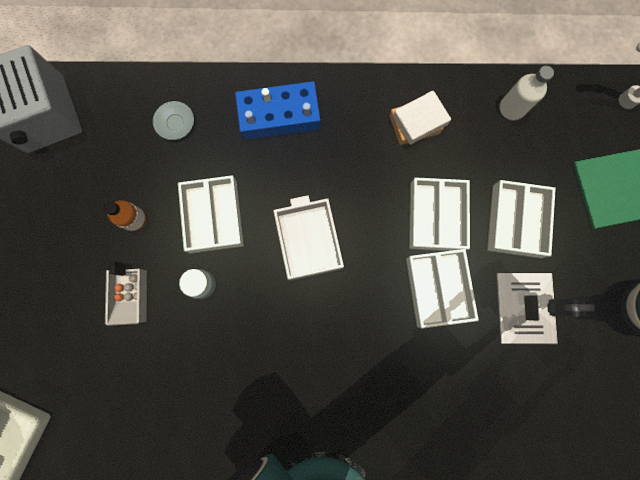

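```bash
python3 -m jog '[[[0,2,-6,0,0,0,-0.17],[0,4,-12,0,0,0,-0.34],[0,6,-18,0,0,0,-0.51],[0,6,-24,0,0,0,-0.68],[0,6,-30,0,0,0,-0.85],[0,6,-36,0,0,0,-1.02],[0,6,-42,0,0,0,-1.19],[0,6,-48,0,0,0,-1.36],[0,6,-54,0,0,0,-1.53],[0,6,-60,0,0,0,-1.7],[0,6,-66,0,0,0,-1.87],[0,6,-72,0,0,0,-2.04]]]' 40
python3 - <<'E'
from h import *
st(); plan(.471,.4076,.15,183.5)
o=np.array([230,160])
fit(o+np.array([(217,250),(493,194),(568,537),(291,598)])/5,.046)
snap("top","t3",(90,250,80,90),7)
E
```

```text
time: 7.82
tool_pos: [0.4575, 0.3022, 0.3415]
tcp_rot: [1.636, 2.681, 0.001]
wrist_force: [0.1, -0.6, -0.1]
width: 0.997
t 7.83 grasp [0.4576 0.3023 0.1865] toolx 117.2 z [ 0.001  0.    -1.   ] q [ 0.54  0.07  1.94 -0.    1.12  0.06] F [ 0.1 -0.6 -0.1] w 0.997
target tcp [0.471  0.4076 0.305 ]  shift cm [8.76 6.02 3.65]  turn [ 1.000e-03  1.000e-03 -1.157e+00]
x 0.5343 y 0.0328 yaw 12.46 deg r 0.535 resid px [ 0.4  0.3 -0.3  0.1  0.1 -0.1 -0.3 -0.3]
```

View pics/t3.png

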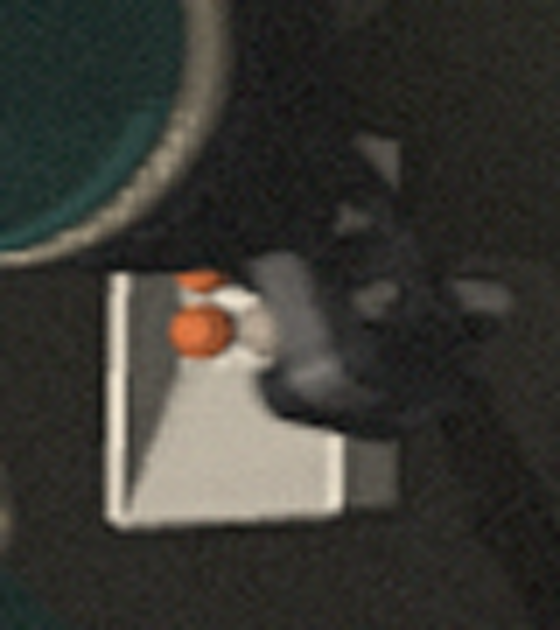

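Run:
```python
from h import *
im=cv2.imread('pics/t2_raw.png'); cv2.imwrite('pics/cup.png',cv2.resize(im[250:335,95:160],None,fx=8,fy=8,interpolation=cv2.INTER_CUBIC))
# predicted tab outline for cup pose guess
c=np.array([.437,.4055]);a=np.radians(3.5);Rz=np.array([[np.cos(a),-np.sin(a)],[np.sin(a),np.cos(a)]])
for z in(.036,.086):
    q=np.array([[46,6],[46,-6],[22,-6],[22,6]])/1000@Rz.T+c
    print(z,((proj("top",np.c_[q,np.full(4,z)])-[95,250])*8).round(0).tolist())
```

```text
0.036 [[202.0, 109.0], [249.0, 107.0], [248.0, 201.0], [200.0, 204.0]]
0.086 [[107.0, 88.0], [157.0, 85.0], [155.0, 185.0], [105.0, 188.0]]
```

View pics/cup.png

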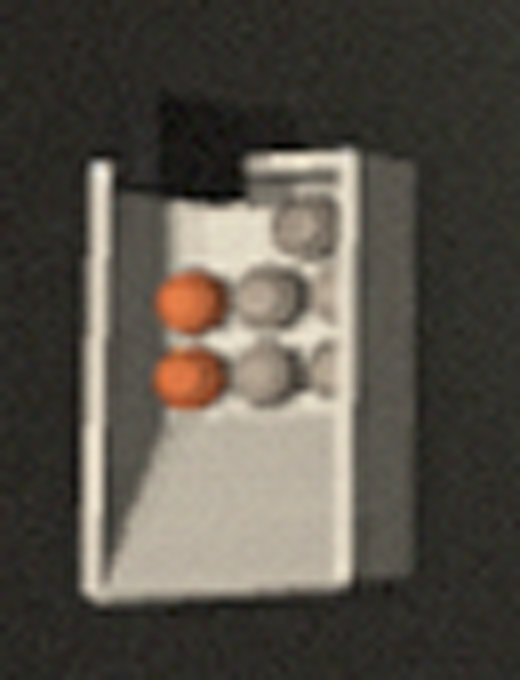

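```bash
python3 -m jog '[[[0,0,0,0,0,0,-0.17],[0,0,0,0,0,0,-0.34],[0,2,2,0,0,0,-0.51],[0,4,3,0,0,0,-0.68],[0,6,4,0,0,0,-0.85],[0,8,5,0,0,0,-1.02],[0,8.8,6,2,0,0,-1.157],[0,8.8,6,3.6,0,0,-1.157],[0,8.8,6,3.6,0,0,-1.157]]]' 60
python3 - <<'E'
from h import *
print(unproj("top",[[143,222]],0))
st(); plan(.471,.4076,.066,3.5,flip=True)
snap("scene","s3",(380,170,120,90),6)
E
```

```text
time: 9.0
tool_pos: [0.4707, 0.4047, 0.3028]
tcp_rot: [0.082, -3.137, 0.005]
wrist_force: [0.4, -0.1, 0.1]
width: 1.001
[[0.57602516 0.38900283 0.        ]]
t 9.00 grasp [0.4701 0.4042 0.1478] toolx -177.0 z [-0.004 -0.003 -1.   ] q [ 0.67  0.25  1.82 -0.    1.08 -0.95] F [ 0.4 -0.1  0.1] w 1.001
target tcp [0.471  0.4076 0.221 ]  shift cm [-0.07  0.32  8.18]  turn [-0.003 -0.004 -0.009]
```

View pics/s3.png

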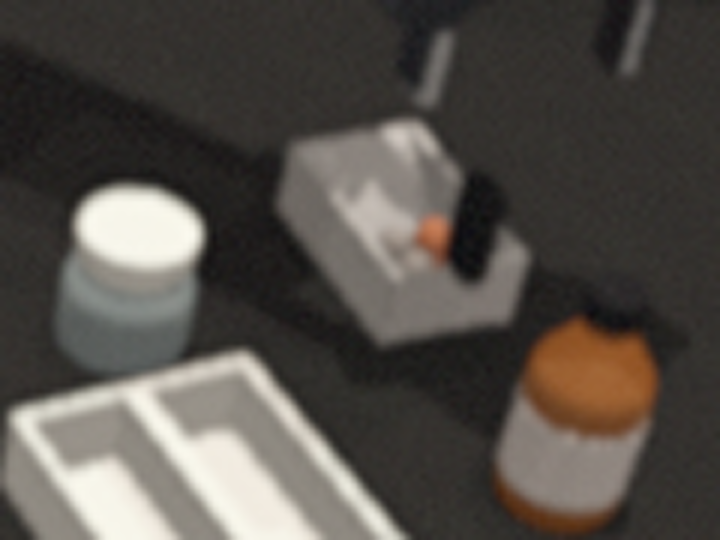

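Scene view shows the cup with its tab below and between the open fingers; the bottle is clear. Descend and grip.

```bash
python3 -m jog '[[[0,0,0.32,3,0,0,-0.009],[0,0,0.32,6,0,0,-0.009],[0,0,0.32,8.2,0,0,-0.009],[0,0,0.32,8.2,0,0,-0.009],[1,0,0.32,8.2,0,0,-0.009],[1,0,0.32,8.2,0,0,-0.009],[1,0,0.32,8.2,0,0,-0.009],[1,0,0.32,8.2,0,0,-0.009],[1,0,0.32,8.2,0,0,-0.009],[1,0,0.32,8.2,0,0,-0.009],[1,0,0.32,8.2,0,0,-0.009]]]' 80
python3 - <<'E'
from h import *
st()
snap("scene","s4",(380,170,120,90),6)
E
```

```text
time: 10.42
tool_pos: [0.4718, 0.4092, 0.224]
tcp_rot: [-0.101, 3.139, 0.001]
wrist_force: [-0.6, -2.3, 5.2]
width: 0.13
t 10.43 grasp [0.4719 0.4092 0.069 ] toolx -176.3 z [ 0.001  0.    -1.   ] q [ 0.67  0.34  1.87 -0.    0.93 -0.96] F [-0.6 -2.3  5.2] w 0.13
```

View pics/s4.png

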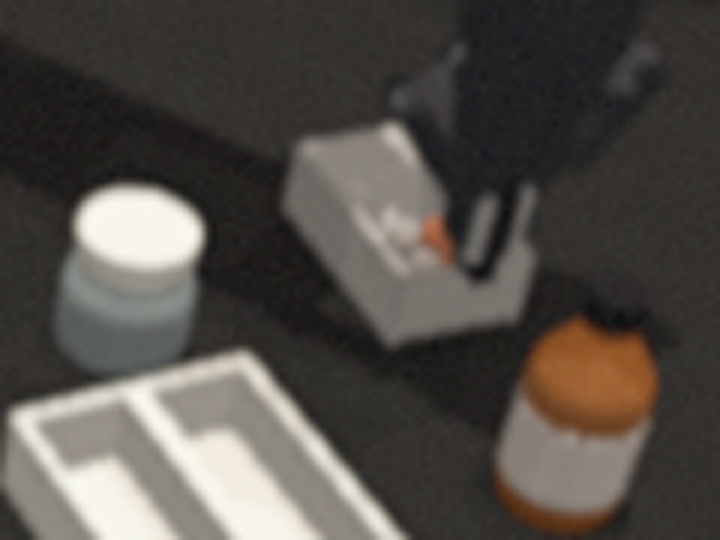

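```bash
python3 - <<'E'
from h import *
s=bot.read_state();print([float(v) for v in s["q"].round(5)],s["tool_pos"].round(5).tolist(),s["tcp_rot"].round(5).tolist())
E
python3 -m jog '[[[1,0,0,-2,0,0,0],[1,0,0,-5,0,0,0],[1,0,0,-9,0,0,0],[1,0,0,-13,0,0,0],[1,0,0,-17,0,0,0],[1,0,0,-17,0,0,0],[1,0,0,-17,0,0,0]]]' 80
python3 - <<'E'
from h import *
s=bot.read_state();print([float(v) for v in s["q"].round(5)],s["tool_pos"].round(5).tolist(),s["tcp_rot"].round(5).tolist())
E
python3 -m jog '[[[1,0,0,-17,0.08,-0.06,0],[1,0,0,-17,0.15,-0.12,0],[1,0,0,-17,0.15,-0.12,0],[1,0,0,-17,0.15,-0.12,0]]]' 80
python3 - <<'E'
from h import *
s=bot.read_state();print([float(v) for v in s["q"].round(5)],s["tool_pos"].round(5).tolist(),s["tcp_rot"].round(5).tolist())
st()
E
```

```text
[0.67459, 0.33591, 1.86979, -0.00037, 0.93493, -0.96021] [0.47178, 0.40912, 0.22395] [-0.10083, 3.13902, 0.00054]
time: 11.35
tool_pos: [0.4709, 0.4088, 0.3922]
tcp_rot: [0.101, -3.139, 0.001]
wrist_force: [0.1, 0.6, -2.8]
width: 0.128
[0.67495, 0.17618, 1.73325, 0.00014, 1.23378, -0.96017] [0.47085, 0.40877, 0.39216] [0.10091, -3.1386, 0.00135]
time: 11.85
tool_pos: [0.4715, 0.4095, 0.5662]
tcp_rot: [-0.096, 3.004, -0.215]
wrist_force: [-0.7, -0.4, -1.9]
width: 0.129
[0.72853, 0.1124, 1.49697, -0.19212, 1.52551, -0.89827] [0.47149, 0.40951, 0.56624] [-0.09627, 3.00365, -0.21468]
t 11.85 grasp [0.492  0.3882 0.4141] toolx -175.8 z [ 0.133 -0.137 -0.982] q [ 0.73  0.11  1.5  -0.19  1.53 -0.9 ] F [-0.7 -0.4 -1.9] w 0.129
```

```bash
cat > kin.py <<'E'
import numpy as np
from scipy.spatial.transform import Rotation as R
from scipy.optimize import least_squares
D=[([-1.30585361,.264735884,1.60536866,-3.2e-5,1.27370538,-.0369],[.20056662,-.6441518,.40337612],[-3.10370447,-.472026045,.000444]),
([0.67459,0.33591,1.86979,-0.00037,0.93493,-0.96021],[0.47178,0.40912,0.22395],[-0.10083,3.13902,0.00054]),
([0.67495,0.17618,1.73325,0.00014,1.23378,-0.96017],[0.47085,0.40877,0.39216],[0.10091,-3.1386,0.00135]),
([0.72853,0.1124,1.49697,-0.19212,1.52551,-0.89827],[0.47149,0.40951,0.56624],[-0.09627,3.00365,-0.21468])]
def fk(q,p,s4=1):
    a1,h,L1,L2,d6,e=p
    z=lambda a:R.from_euler('z',a); y=lambda a:R.from_euler('y',a)
    A=z(q[0]); B=A*y(q[1]); C=B*y(q[2]); E=C*z(s4*q[3])*y(q[4])*z(q[5]+np.pi/2)
    return A.apply([a1,0,h])+B.apply([0,0,L1])+C.apply([e,0,L2])+E.apply([0,0,d6]),E
LO=np.array([-2.63,-.94,.31,-1.31,0,-2.55]);HI=np.array([2.63,2.18,2.57,4.45,2.66,2.55])
if __name__=="__main__":
  for s4 in(1,-1):
    for q,p,r in D: print(s4,(fk(q,[0]*6,s4)[1].inv()*R.from_rotvec(r)).magnitude().round(4))
    f=lambda p:np.concatenate([fk(q,p,s4)[0]-np.array(t) for q,t,r in D]+[1e-3*(p-[0,.2,.4,.4,.1,0])])
    r=least_squares(f,[0,.2,.4,.4,.1,0]);print(r.x.round(4),r.fun[:12].round(4))
E
python3 kin.py
```

```text
Traceback (most recent call last):
  File "kin.py", line 16, in <module>
    for q,p,r in D: print(s4,(fk(q,[0]*6,s4)[1].inv()*R.from_rotvec(r)).magnitude().round(4))
                             ^^^^^^^^^^^^^^^^^^^^^^^^^^^^^^^^^^^^^^^^^^^^^^^^^^^^^^^^^^^^
AttributeError: 'float' object has no attribute 'round'
```

```bash
sed -i 's/.magnitude().round(4)/.magnitude()/' kin.py; python3 kin.py
```

```text
1 4.2336245377598105e-06
1 7.414204911884417e-06
1 5.949930353745874e-06
1 1.8116726018611119e-06
[-0.0037  0.1229  0.5135  0.5703  0.0441  0.0023] [-0.0239 -0.0071  0.0006  0.0151 -0.0198 -0.0005  0.0158 -0.0192  0.0005
 -0.0003 -0.0004 -0.0007]
-1 6.555577114285299e-05
-1 0.0007373344325795418
-1 0.0002802187022139625
-1 0.38423963194413346
[-0.0061  0.0368  0.5145  0.573  -0.0428  0.0028] [-0.0237 -0.0075  0.0011  0.0148 -0.02   -0.0008  0.016  -0.0191  0.0009
 -0.0007 -0.0004 -0.0012]
```

```bash
cat > fitk.py <<'E'
from kin import *
import kin
def fk2(q,p):
    a1,h,L1,L2,d6,e,by,w=p
    z=lambda a:R.from_euler('z',a); y=lambda a:R.from_euler('y',a)
    A=z(q[0]); B=A*y(q[1]); C=B*y(q[2]); F=C*z(q[3]);E=F*y(q[4])*z(q[5]+np.pi/2)
    return A.apply([a1,by,h])+B.apply([0,0,L1])+C.apply([e,0,L2])+(F*y(q[4])).apply([w,0,d6]),E
if __name__=="__main__":
    f=lambda p:np.concatenate([fk2(q,p)[0]-np.array(t) for q,t,r in D]+[1e-4*(p-[0,.2,.4,.4,.1,0,0,0])])
    r=least_squares(f,[0,.2,.4,.4,.1,0,0,0]);print(r.x.round(4),r.fun[:12].round(4)); print(r.x.tolist())
E
python3 fitk.py; python3 -c "
from h import *
s=bot.read_state();print(s['tool_pos'],R.from_rotvec(D).as_matrix() if 0 else '')"
```

```text
[-5.000e-04  2.518e-01  5.120e-01  5.662e-01  1.743e-01  1.400e-03
  2.490e-02 -5.000e-04] [ 0.  0. -0. -0.  0. -0.  0. -0.  0.  0.  0. -0.]
[-0.0005248351144574656, 0.2518236514916992, 0.5120163973758908, 0.5661868266273771, 0.17433300874583813, 0.0014116438945939239, 0.0249003842626407, -0.0005358147881909178]
[0.47149089 0.40951082 0.56623889]
```

```bash
cat > ik.py <<'E'
from fitk import *
P=[-0.0005248351144574656, 0.2518236514916992, 0.5120163973758908, 0.5661868266273771, 0.17433300874583813, 0.0014116438945939239, 0.0249003842626407, -0.0005358147881909178]
def ik(pos,Rt,q0):
    def f(q):
        p,E=fk2(q,P); return np.r_[(p-pos)*5,(E.inv()*Rt).as_rotvec()]
    q0=np.clip(q0,LO+1e-3,HI-1e-3)
    r=least_squares(f,q0,bounds=(LO,HI)); return r.x,np.abs(r.fun).max()
def pose(fwd,tilt):  # cup forward heading (tool x flipped)
    return R.from_euler('z',fwd,degrees=True)*R.from_euler('y',-tilt,degrees=True)*R.from_euler('x',180,degrees=True)*R.from_euler('z',180,degrees=True)
def pourgrip(fwd,tilt,lip):  # grip point so that lip at 'lip'
    M=R.from_euler('z',fwd,degrees=True)*R.from_euler('y',-tilt,degrees=True)
    return np.array(lip)-M.apply([-.1075,0,-.031])
def tcp(fwd,tilt,lip):
    Rt=pose(fwd,tilt); return pourgrip(fwd,tilt,lip)-Rt.apply([0,0,.155]),Rt
E
cat > t.py <<'E'
from ik import *
rng=np.random.default_rng(0)
lip=[.534,.033,.06]
for fwd in range(-180,180,15):
    best=[]
    for tilt in(80,):
        pos,Rt=tcp(fwd,tilt,lip)
        sols={}
        for k in range(12):
            q0=np.array([np.arctan2(pos[1],pos[0]),.1,1.8,[0,1.57,-1.2,3.1][k%4],1.2,rng.uniform(-2,2)])
            q,e=ik(pos,Rt,q0)
            if e<1e-3: sols[tuple(q.round(1))]=q
        for q in sols.values(): print(fwd,q.round(2),"margin",np.minimum(q-LO,HI-q).min().round(2))
E
python3 t.py
```

```text
-180 [0.01 0.93 1.26 0.01 2.35 1.58] margin 0.31
-165 [ 0.11  0.92  1.27 -0.21  2.33  1.4 ] margin 0.33
-150 [ 0.21  0.89  1.33 -0.41  2.27  1.24] margin 0.39
-135 [ 0.31  0.85  1.42 -0.58  2.17  1.13] margin 0.49
-120 [ 0.4   0.78  1.54 -0.73  2.04  1.05] margin 0.58
-105 [ 0.49  0.7   1.69 -0.87  1.91  1.01] margin 0.44
-90 [ 0.57  0.61  1.85 -1.01  1.77  1.  ] margin 0.3
-75 [ 0.63  0.52  2.02 -1.17  1.63  1.01] margin 0.14
-30 [0.61 0.2  2.55 4.37 1.25 1.2 ] margin 0.02
45 [-0.67  0.26  2.46  1.6   1.37  2.  ] margin 0.11
60 [-0.67  0.37  2.29  1.36  1.48  2.05] margin 0.28
75 [-0.62  0.47  2.11  1.17  1.61  2.09] margin 0.46
90 [-0.56  0.57  1.93  1.01  1.74  2.11] margin 0.44
105 [-0.48  0.66  1.76  0.87  1.88  2.11] margin 0.44
120 [-0.39  0.74  1.61  0.73  2.01  2.07] margin 0.48
135 [-0.29  0.82  1.47  0.59  2.14  2.01] margin 0.52
150 [-0.19  0.87  1.37  0.42  2.24  1.9 ] margin 0.42
165 [-0.09  0.91  1.29  0.23  2.32  1.76] margin 0.34
```

```bash
cat > w.py <<'E'
from h import *
from ik import *
import sys
def wp(lst):
    s=bot.read_state(); A=R.from_rotvec(s["tcp_rot"]); q=s["q"]
    for p,Rt in lst:
        q,e=ik(p,Rt,q)
        print((A.inv().apply(p-s["tool_pos"])*100).round(1).tolist(),(A.inv()*Rt).as_rotvec().round(3).tolist()," q",q.round(2),"e%.4f"%e)
def gp(g,fwd,tilt):
    Rt=pose(fwd,tilt); return np.array(g)-Rt.apply([0,0,.155]),Rt
E
python3 - <<'E'
from w import *
wp([gp([.48+.054*k,.39-.24*k,.40-.1*k],3.5-93.5*k,0) for k in (.25,.5,.75,1)])
E
```

```text
[-1.2, -7.4, 4.9] [-0.119, 0.153, 0.41]  q [ 0.55  0.06  1.61 -0.    1.47 -0.68] e0.0000
[-1.7, -13.1, 8.4] [-0.087, 0.177, 0.816]  q [ 0.45  0.03  1.69  0.    1.42 -0.37] e0.0000
[-2.3, -18.7, 11.9] [-0.051, 0.198, 1.223]  q [ 0.34  0.01  1.75  0.    1.38 -0.07] e0.0000
[-2.9, -24.4, 15.3] [-0.011, 0.215, 1.629]  q [ 0.23  0.01  1.8  -0.    1.33  0.23] e0.0000
```

```bash
python3 -m jog '[[[1,-0.6,-4,2,-0.12,0.08,0.15],[1,-1.2,-7.4,4.9,-0.119,0.153,0.3],[1,-1.2,-7.4,4.9,-0.119,0.153,0.41],[1,-1.5,-10,6.6,-0.1,0.165,0.59],[1,-1.7,-13.1,8.4,-0.087,0.177,0.75],[1,-2,-16,10.2,-0.07,0.185,0.91],[1,-2.2,-18,11.5,-0.055,0.195,1.08],[1,-2.4,-20,12.5,-0.045,0.2,1.25],[1,-2.6,-22,14,-0.03,0.21,1.42],[1,-2.9,-24.4,15.3,-0.011,0.215,1.57],[1,-2.9,-24.4,15.3,-0.011,0.215,1.629],[1,-2.9,-24.4,15.3,-0.011,0.215,1.629]]]' 80
python3 - <<'E'
from w import *
st()
b=np.radians(12.6); base=np.array([.5343,.0328])
L=np.r_[base+[-0.0,-.02],.0]
wp([tcp(-90,t,L+[0,0,z]) for t,z in((20,.16),(40,.13),(40,.08))])
snap("scene","s5")
E
```

```text
time: 13.35
tool_pos: [0.5322, 0.148, 0.4486]
tcp_rot: [-2.219, -2.218, 0.017]
wrist_force: [0.6, -0.3, -3.7]
width: 0.128
t 13.35 grasp [0.5306 0.1472 0.2936] toolx 90.0 z [-0.011 -0.005 -1.   ] q [ 0.23  0.01  1.81 -0.    1.33  0.23] F [ 0.6 -0.3 -3.7] w 0.128
[-17.2, 0.3, 7.8] [-0.011, -0.344, 0.001]  q [ 0.02  0.03  1.95 -0.38  1.19  0.17] e0.0000
[-9.7, 0.3, 10.8] [-0.01, -0.693, 0.003]  q [ 0.25  0.13  1.96 -0.7   1.32  0.52] e0.0000
[-9.7, 0.4, 15.7] [-0.01, -0.693, 0.003]  q [ 0.25  0.19  2.   -0.72  1.25  0.59] e0.0000
```

View pics/s5.png

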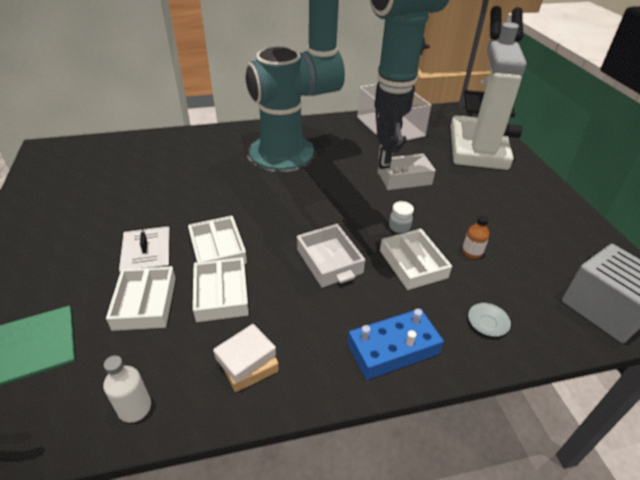

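```bash
python3 -m jog '[[[1,-5,0,2,0,-0.15,0],[1,-8,0.2,5,0,-0.3,0],[1,-9.7,0.3,8,-0.01,-0.45,0],[1,-9.7,0.3,10,-0.01,-0.6,0],[1,-9.7,0.4,12,-0.01,-0.69,0],[1,-9.7,0.4,14,-0.01,-0.69,0],[1,-9.7,0.4,15.7,-0.01,-0.693,0],[1,-9.7,0.4,15.7,-0.01,-0.693,0],[1,-9.7,0.4,15.7,-0.01,-0.693,0]]]' 80
python3 - <<'E'
from w import *
st()
L=np.array([.5343,.0128,0])
wp([tcp(-90,t,L+[0,0,z]) for t,z in((50,.07),(60,.06),(70,.05),(80,.048),(86,.048))])
snap("scene","s6",(280,110,240,180),3)
snap("top","t6",(170,150,240,180),3)
E
```

```text
time: 14.52
tool_pos: [0.5369, 0.051, 0.2969]
tcp_rot: [1.815, 1.816, -0.652]
wrist_force: [-0.1, 0.5, -2.6]
width: 0.127
t 14.53 grasp [ 0.538  -0.0484  0.178 ] toolx 89.9 z [ 0.007 -0.641 -0.767] q [ 0.25  0.19  1.99 -0.72  1.25  0.58] F [-0.1  0.5 -2.6] w 0.127
[4.3, -0.3, -0.3] [0.007, -0.177, -0.002]  q [ 0.35  0.28  1.98 -0.83  1.36  0.73] e0.0000
[8.6, -0.3, -0.5] [0.007, -0.351, -0.003]  q [ 0.43  0.38  1.95 -0.91  1.48  0.85] e0.0000
[12.9, -0.3, -0.1] [0.006, -0.526, -0.004]  q [ 0.49  0.5   1.92 -0.98  1.61  0.95] e0.0000
[16.8, -0.3, 0.4] [0.006, -0.7, -0.004]  q [ 0.54  0.62  1.87 -1.03  1.74  1.02] e0.0000
[19.0, -0.3, 0.9] [0.006, -0.805, -0.005]  q [ 0.56  0.69  1.85 -1.06  1.82  1.05] e0.0000
```

View pics/s6.png

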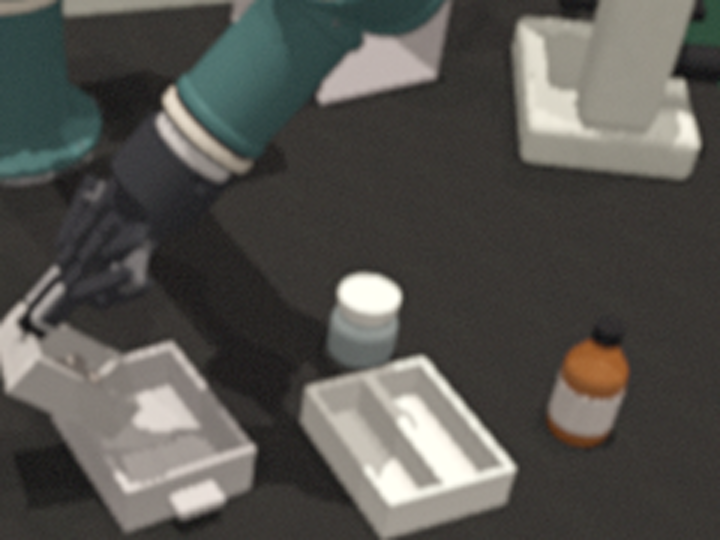

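View pics/t6.png

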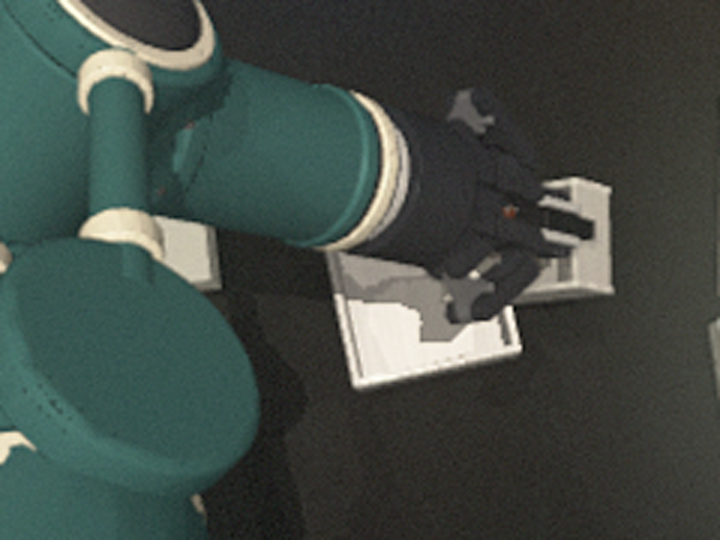

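Run:
```python
from w import *
M=R.from_euler('z',-90,degrees=True)*R.from_euler('y',-40,degrees=True)
g=np.array([.538,-.0484,.178])
pts=np.array([[33,33,38],[33,-33,38],[-73,33,38],[-73,-33,38]])/1000-[.0345,0,.069]
W=M.apply(pts)+g;print(W.round(3));print(((proj("top",W)-[170,150])*3).round(),((proj("scene",W)-[280,110])*3).round())
```

```text
[[ 0.571 -0.067  0.153]
 [ 0.505 -0.067  0.153]
 [ 0.571  0.014  0.085]
 [ 0.505  0.014  0.085]]
[[578. 177.]
 [579. 286.]
 [443. 200.]
 [442. 301.]] [[ 38. 358.]
 [ 23. 303.]
 [142. 410.]
 [123. 356.]]
```

```bash
python3 -m jog '[[[1,4.3,-0.4,-0.3,0,-0.177,0],[1,8.6,-0.4,-0.5,0,-0.351,0],[1,12.9,-0.4,-0.1,0,-0.526,0],[1,16.8,-0.4,0.4,0,-0.7,0],[1,19,-0.4,0.9,0,-0.805,0],[1,19,-0.4,0.9,0,-0.805,0],[1,19,-0.4,0.9,0,-0.805,0],[1,19,-0.4,0.9,0,-0.805,0],[1,19,-0.4,0.9,0,-0.805,0],[1,19,-0.4,0.9,0,-0.805,0]]]' 80
python3 - <<'E'
from w import *
st()
snap("scene","s7",(280,110,240,180),3)
snap("top","t7",(170,150,240,180),3)
E
```

```text
time: 15.88
tool_pos: [0.5335, 0.1912, 0.1687]
tcp_rot: [1.261, 1.256, -1.166]
wrist_force: [1.4, 3.2, 5.4]
width: 0.127
t 15.88 grasp [0.5342 0.0366 0.158 ] toolx 83.3 z [ 0.005 -0.998 -0.069] q [ 0.56  0.69  1.85 -1.06  1.82  1.06] F [1.4 3.2 5.4] w 0.127
```

View pics/s7.png

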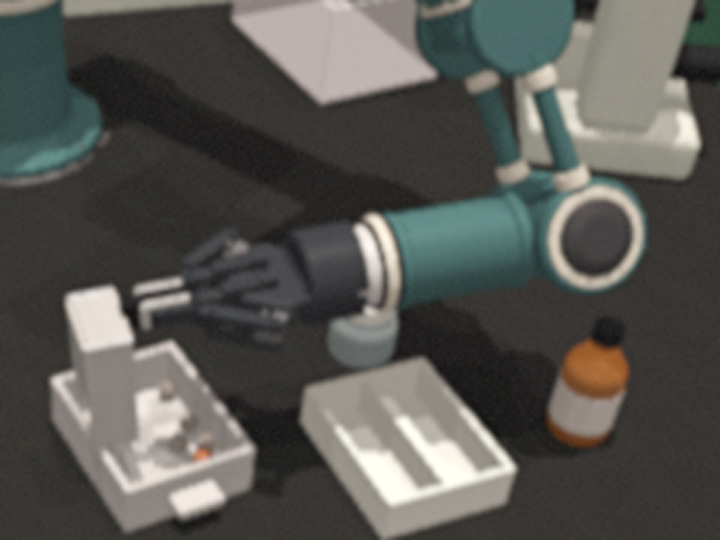

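View pics/t7.png

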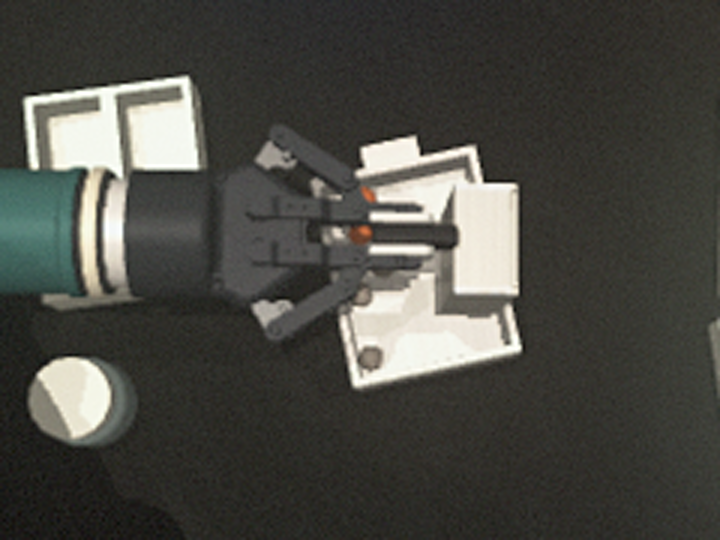

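```bash
python3 -m jog '[[[1,-1,0,0,0,0,0],[1,-2.5,0,0,0,0,0],[1,-2.5,0,0,0,-0.12,0],[1,-2.5,0,0,0,-0.02,0],[1,-2.5,0,0,0,-0.14,0],[1,-2.5,0,0,0,-0.14,0],[1,-2.5,0,0,0,-0.14,0],[1,-2.5,0,0,0,-0.14,0]]]' 80
python3 - <<'E'
from w import *
st()
snap("scene","s8",(280,110,240,180),3)
L=np.array([.5343,.0128,0])
wp([tcp(-90,t,L+[0,0,z]) for t,z in((75,.07),(60,.09),(40,.12),(20,.14),(0,.15))])
E
```

```text
time: 16.98
tool_pos: [0.5326, 0.1893, 0.1925]
tcp_rot: [1.159, 1.155, -1.235]
wrist_force: [0.2, 0.5, -1.0]
width: 0.127
t 16.98 grasp [0.5331 0.0346 0.2033] toolx -85.2 z [ 0.003 -0.998  0.069] q [ 0.56  0.69  1.85 -1.13  1.93  1.04] F [ 0.2  0.5 -1. ] w 0.127
[-2.8, 0.2, 2.7] [0.004, 0.331, -0.005]  q [ 0.52  0.53  1.9  -1.01  1.69  0.96] e0.0000
[-7.9, 0.2, 7.5] [0.004, 0.593, -0.005]  q [ 0.43  0.34  1.94 -0.91  1.52  0.81] e0.0000
[-12.9, 0.2, 14.9] [0.005, 0.942, -0.004]  q [ 0.25  0.14  1.97 -0.7   1.31  0.54] e0.0000
[-14.4, 0.2, 22.4] [0.006, 1.291, -0.003]  q [ 0.02  0.05  1.97 -0.38  1.16  0.18] e0.0000
[-12.3, 0.2, 29.3] [0.007, 1.64, -0.002]  q [-0.22  0.07  1.96  0.    1.11 -0.22] e0.0000
```

View pics/s8.png

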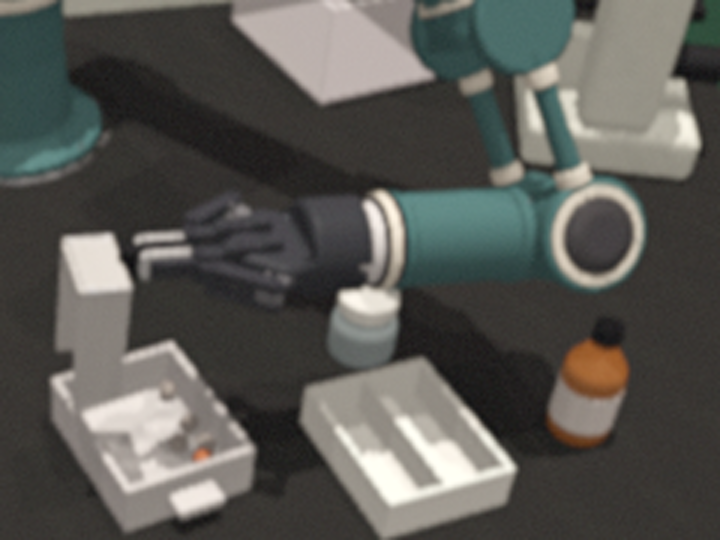

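```bash
python3 -m jog '[[[1,-1.5,0.1,1.2,0,0.16,0],[1,-2.8,0.2,2.7,0,0.331,0],[1,-5,0.2,5,0,0.46,0],[1,-7.9,0.2,7.5,0,0.593,0],[1,-10,0.2,10.5,0,0.76,0],[1,-12.9,0.2,14.9,0,0.942,0],[1,-14,0.2,18,0,1.12,0],[1,-14.4,0.2,19,0,1.291,0],[1,-14.4,0.2,19,0,1.46,0],[1,-14.4,0.2,19,0,1.64,0],[1,-14.4,0.2,19,0,1.64,0]]]' 80
python3 - <<'E'
from w import *
st()
snap("top","t8",(170,150,240,180),3)
wp([gp([.42,.37,.16],-90,0),gp([.42,.37,.071],-90,0)])
E
```

```text
time: 18.4
tool_pos: [0.5338, 0.0086, 0.3496]
tcp_rot: [2.217, 2.218, 0.002]
wrist_force: [-0.3, -0.9, -1.7]
width: 0.129
t 18.40 grasp [0.5346 0.0081 0.1946] toolx 90.0 z [ 0.005 -0.003 -1.   ] q [-0.03  0.04  1.97 -0.    1.13 -0.03] F [-0.3 -0.9 -1.7] w 0.129
[36.1, -11.3, 3.2] [0.004, 0.005, 0.002]  q [ 0.68  0.12  1.95 -0.    1.07  0.68] e0.0000
[36.2, -11.4, 12.1] [0.004, 0.005, 0.002]  q [ 0.68  0.23  2.01 -0.    0.91  0.68] e0.0000
```

View pics/t8.png

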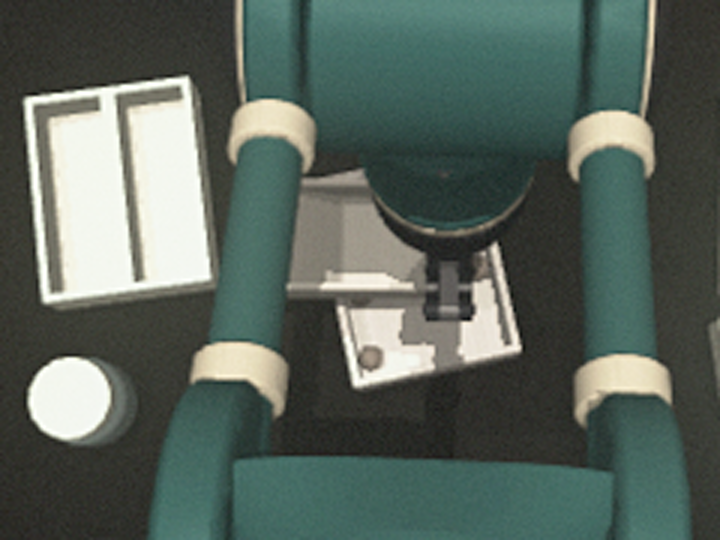

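```bash
python3 -m jog '[[[1,5,-1.5,0,0,0,0],[1,11,-3.3,0,0,0,0],[1,17,-5.2,0,0,0,0],[1,23,-7.1,0,0,0,0],[1,29,-9,0,0,0,0],[1,34,-10.7,0,0,0,0],[1,36.1,-11.3,3,0,0,0],[1,36.1,-11.3,3.2,0,0,0],[1,36.1,-11.3,3.2,0,0,0],[1,36.1,-11.3,3.2,0,0,0]]]' 80
python3 - <<'E'
from w import *
st()
snap("top","t9",(70,150,300,200),2.6)
wp([gp([.42,.37,.071],-90,0)])
E
```

```text
time: 19.7
tool_pos: [0.4209, 0.37, 0.3171]
tcp_rot: [2.214, 2.22, 0.006]
wrist_force: [-0.2, 0.1, -0.7]
width: 0.129
t 19.70 grasp [0.422  0.3697 0.1621] toolx 90.1 z [ 0.007 -0.002 -1.   ] q [ 0.68  0.12  1.94 -0.01  1.07  0.68] F [-0.2  0.1 -0.7] w 0.129
[0.0, -0.2, 9.1] [0.007, 0.001, 0.002]  q [ 0.68  0.23  2.01 -0.    0.91  0.68] e0.0000
```

View pics/t9.png

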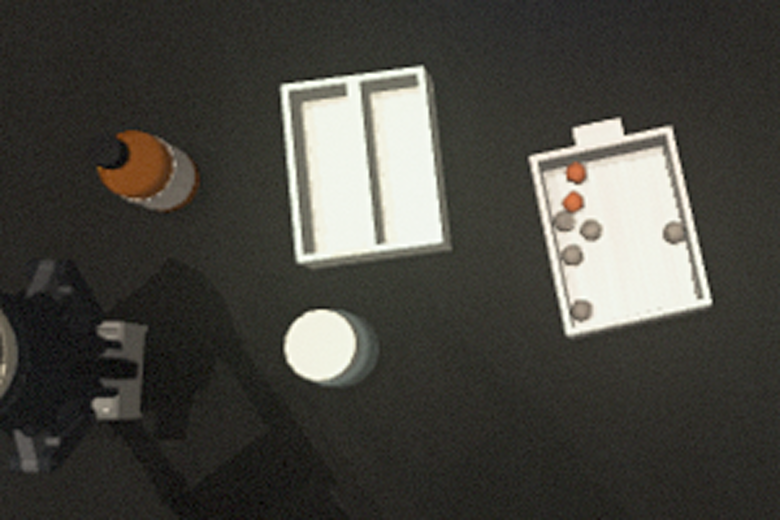

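```bash
python3 -m jog '[[[1,0,-0.2,4,0,0,0],[1,0,-0.2,7,0,0,0],[1,0,-0.2,8.5,0,0,0],[1,0,-0.2,9.3,0,0,0],[1,0,-0.2,9.5,0,0,0],[1,0,-0.2,9.5,0,0,0],[0.6,0,-0.2,9.5,0,0,0],[0,0,-0.2,9.5,0,0,0],[0,0,-0.2,9.5,0,0,0],[0,0,-0.2,6,0,0,0],[0,0,-0.2,1,0,0,0],[0,0,-0.2,0,0,0,0]]]' 60
python3 - <<'E'
from w import *
st()
snap("scene","s9",(380,110,150,120),5)
from ik import *
E
```

```text
time: 21.25
tool_pos: [0.4197, 0.3717, 0.3205]
tcp_rot: [2.214, 2.221, 0.016]
wrist_force: [0.1, 0.1, -0.2]
width: 1.0
t 21.25 grasp [0.4214 0.3722 0.1655] toolx 90.2 z [ 0.011  0.003 -1.   ] q [ 0.68  0.11  1.94 -0.01  1.07  0.68] F [ 0.1  0.1 -0.2] w 1.0
```

View pics/s9.png

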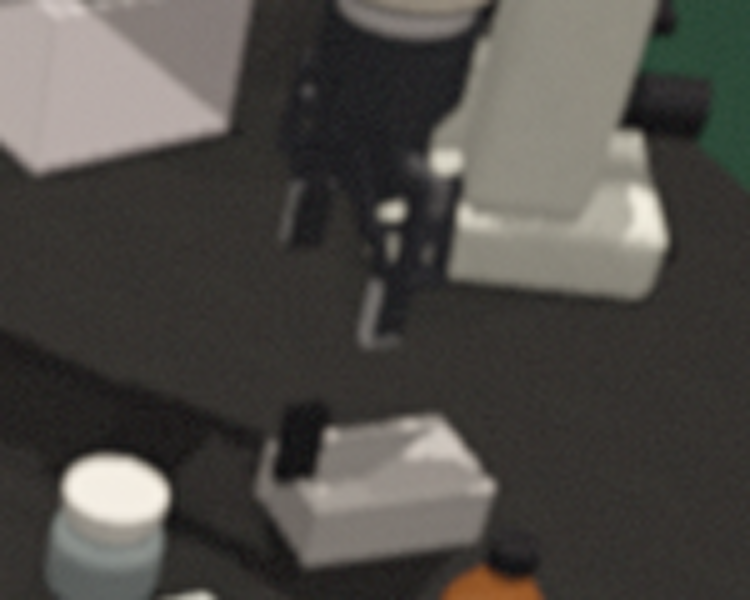

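```bash
cat >> w.py <<'E'
def gt(x,y,z,yaw):
    return gp([x,y,z],yaw+180,0)
E
python3 - <<'E'
from w import *
wp([gt(.588,.2372,.15,8.2),gt(.588,.2372,.03,8.2)])
E
```

```text
[-13.5, 16.8, 1.6] [0.007, -0.009, 1.431]  q [0.34 0.26 1.79 0.   1.08 1.77] e0.0000
[-13.5, 16.7, 13.6] [0.007, -0.009, 1.431]  q [ 0.34  0.4   1.87 -0.    0.88  1.77] e0.0000
```

```bash
python3 -m jog '[[[0,-2,3,0,0,0,0.16],[0,-4,6,0,0,0,0.32],[0,-6,9,0,0,0,0.48],[0.5,-9,12,0,0,0,0.64],[0.53,-11,14,0,0,0,0.8],[0.53,-13.5,16.8,1,0,0,0.96],[0.53,-13.5,16.8,1.6,0,0,1.12],[0.53,-13.5,16.8,1.6,0,0,1.28],[0.53,-13.5,16.8,1.6,0,0,1.431],[0.53,-13.5,16.8,1.6,0,0,1.431],[0.53,-13.5,16.8,1.6,0,0,1.431]]]' 60
python3 - <<'E'
from w import *
st()
wp([gt(.588,.2372,.08,8.2),gt(.588,.2372,.03,8.2)])
snap("scene","s10",(360,190,120,100),6)
E
```

```text
time: 22.68
tool_pos: [0.5865, 0.236, 0.3001]
tcp_rot: [3.131, 0.228, 0.006]
wrist_force: [-0.1, -0.3, -0.3]
width: 0.469
t 22.68 grasp [0.587  0.2357 0.1451] toolx 8.3 z [ 0.004 -0.002 -1.   ] q [ 0.34  0.27  1.8  -0.    1.07  1.77] F [-0.1 -0.3 -0.3] w 0.469
[0.1, -0.1, 6.5] [0.003, -0.003, 0.003]  q [0.34 0.34 1.84 0.   0.96 1.77] e0.0000
[0.1, -0.1, 11.5] [0.003, -0.003, 0.003]  q [0.34 0.4  1.87 0.   0.88 1.77] e0.0000
```

View pics/s10.png

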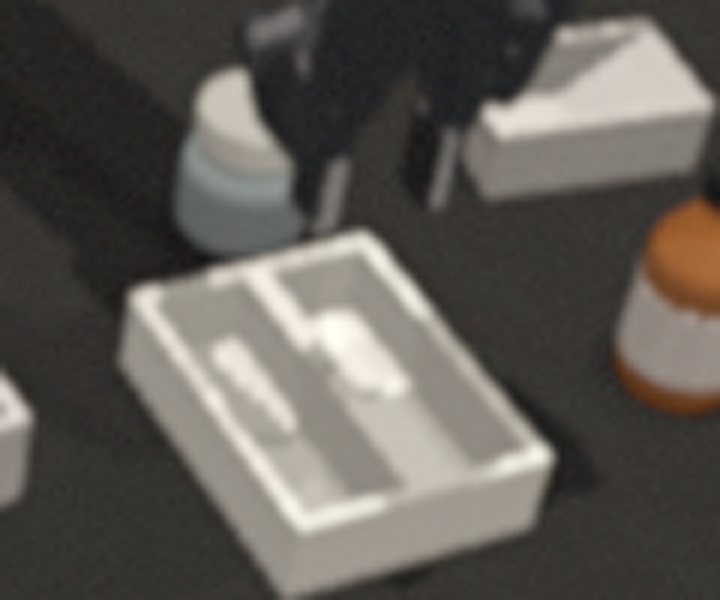

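```bash
python3 -m jog '[[[0.53,0.1,-0.1,5,0,0,0],[0.53,0.1,-0.1,9,0,0,0],[0.53,0.1,-0.1,11,0,0,0],[0.53,0.1,-0.1,11.4,0,0,0],[0.53,0.1,-0.1,11.4,0,0,0],[1,0.1,-0.1,11.4,0,0,0],[1,0.1,-0.1,11.4,0,0,0],[1,0.1,-0.1,11.4,0,0,0],[1,0.1,-0.1,11.4,0,0,0],[1,0.1,-0.1,11.4,0,0,0],[1,0.1,-0.1,11.4,0,0,0]]]' 60
python3 - <<'E'
from w import *
st()
E
python3 -m jog '[[[1,0,0,-3,0,0,0],[1,0,0,-8,0,0,0],[1,0,0,-12,0,0,0],[1,0,0,-12,0,0,0],[1,0,0,-12,0,0,0]]]' 60
python3 - <<'E'
from w import *
st()
snap("scene","s11",(280,110,240,180),3)
wp([gt(.5538,.0372,.15,12.6),gt(.5538,.0372,.077,12.6)])
E
```

```text
time: 24.1
tool_pos: [0.5892, 0.2373, 0.1892]
tcp_rot: [3.132, 0.225, 0.013]
wrist_force: [-0.1, -1.1, 6.9]
width: 0.106
t 24.10 grasp [0.5905 0.2373 0.0342] toolx 8.2 z [ 0.008 -0.    -1.   ] q [ 0.34  0.4   1.86 -0.    0.87  1.77] F [-0.1 -1.1  6.9] w 0.106
time: 24.72
tool_pos: [0.5869, 0.237, 0.306]
tcp_rot: [3.131, 0.224, 0.005]
wrist_force: [-0.1, 0.3, -2.7]
width: 0.104
t 24.73 grasp [0.5874 0.2366 0.151 ] toolx 8.2 z [ 0.003 -0.002 -1.   ] q [ 0.35  0.26  1.8  -0.    1.08  1.77] F [-0.1  0.3 -2.7] w 0.104
[-6.1, 19.3, 0.1] [0.003, -0.001, -0.077]  q [0.02 0.12 1.96 0.   1.05 1.37] e0.0000
[-6.1, 19.3, 7.4] [0.003, -0.001, -0.077]  q [ 0.02  0.21  2.02 -0.    0.92  1.37] e0.0000
```

View pics/s11.png

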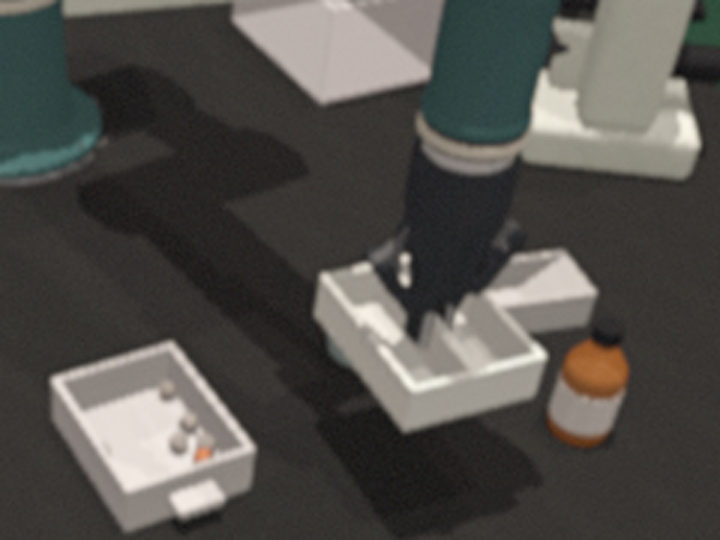

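```bash
python3 -m jog '[[[1,-1.5,4.8,0,0,0,-0.02],[1,-3,9.6,0,0,0,-0.04],[1,-4.5,14.5,0,0,0,-0.06],[1,-6.1,19.3,1,0,0,-0.077],[1,-6.1,19.3,4,0,0,-0.077],[1,-6.1,19.3,5,0,0,-0.077],[1,-6.1,19.3,5,0,0,-0.077],[1,-6.1,19.3,5,0,0,-0.077]]]' 60
python3 - <<'E'
from w import *
st()
snap("top","t12",(230,160,160,140),5)
snap("scene","s12",(280,190,120,110),6)
wp([gt(.5538,.0372,.080,12.6)])
E
```

```text
time: 25.78
tool_pos: [0.5555, 0.0381, 0.2578]
tcp_rot: [3.12, 0.347, 0.009]
wrist_force: [0.5, 0.0, -1.5]
width: 0.103
t 25.77 grasp [0.5564 0.0379 0.1028] toolx 12.7 z [ 0.006 -0.001 -1.   ] q [ 0.02  0.18  2.   -0.    0.96  1.37] F [ 0.5  0.  -1.5] w 0.103
[-0.2, 0.0, 2.3] [0.003, -0.007, 0.001]  q [ 0.02  0.21  2.02 -0.    0.92  1.37] e0.0000
```

View pics/t12.png

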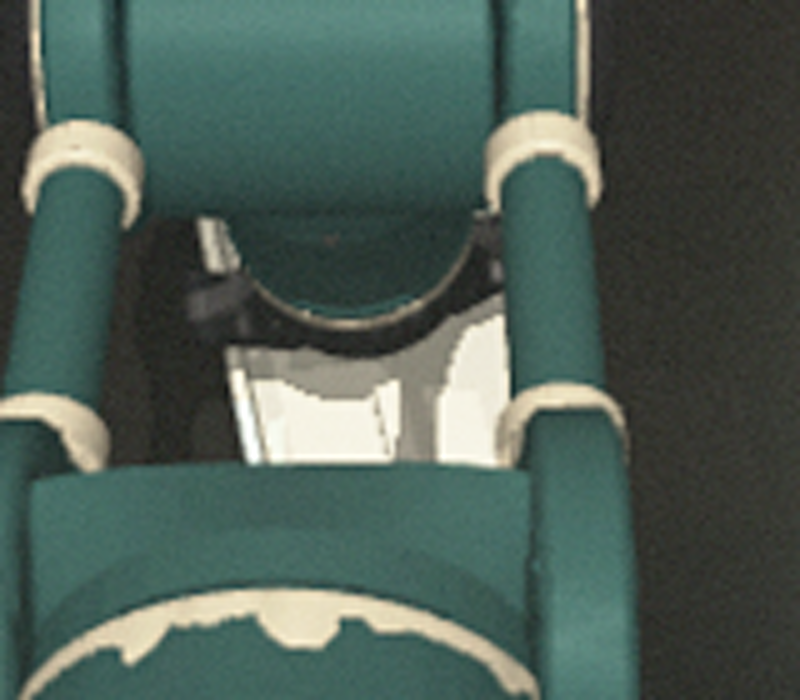

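View pics/s12.png

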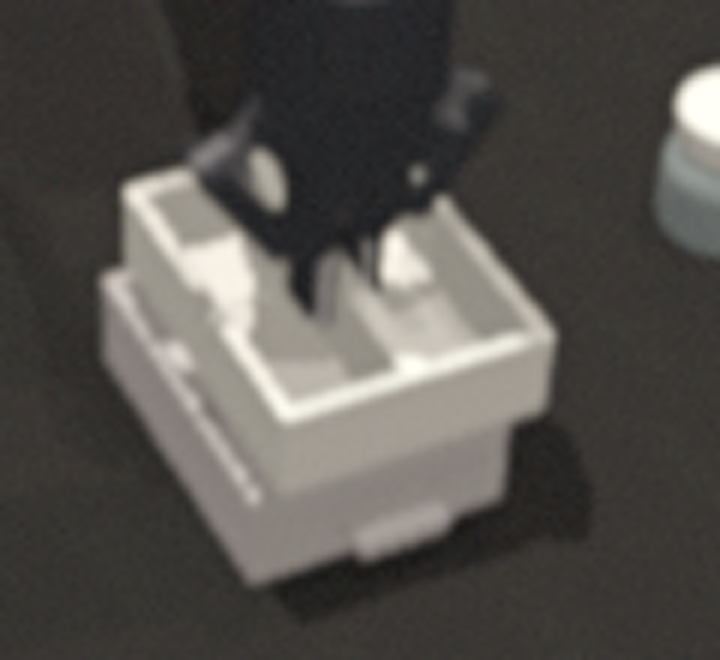

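```bash
cat >> h.py <<'E'
def fits(loc,uv,z,n="scene",fitz=False):
    """loc list of (sx,sy) signs for corners; rim height z"""
    from scipy.optimize import least_squares
    loc=np.float64(loc)*[.072,.057]; uv=np.float64(uv)
    def f(p):
        c,s=np.cos(p[2]),np.sin(p[2]); q=loc@np.array([[c,s],[-s,c]])+p[:2]
        return (proj(n,np.c_[q,np.full(len(q),p[3] if fitz else z)])-uv).ravel()
    r=least_squares(f,[.54,.03,.2]+([z] if fitz else []),x_scale=[.01,.01,.1]+([.01] if fitz else []))
    print(n,"x %.4f y %.4f yaw %.1f"%(r.x[0],r.x[1],np.degrees(r.x[2])),r.x[3:],"resid",np.round(r.fun,1)); return r.x
E
python3 - <<'E'
from h import *
uv=np.array([(287,415),(555,335),(125,190)])/6+[280,190]
fits([(1,-1),(1,1),(-1,-1)],uv,.1085)
fits([(1,-1),(1,1),(-1,-1)],uv,.1085,fitz=True)
uv=np.array([(102,275),(260,497)])/6+[280,190]  # base rim visible
print(proj("scene",[[.5343-.072*np.cos(.22)-.057*np.sin(.22)*-1*-1*-1*-1,0,0]]))
c,s=np.cos(np.radians(12.6)),np.sin(np.radians(12.6));Rz=np.array([[c,-s],[s,c]])
q=np.array([[-.072,-.057],[.072,-.057],[.072,.057]])@Rz.T+[.5343,.0328]
print(((proj("scene",np.c_[q,np.full(3,.046)])-[280,190])*6).round())
E
```

```text
scene x 0.5537 y 0.0380 yaw 12.6 [] resid [-0.1  0.6 -0.2 -0.5  0.3 -0.1]
scene x 0.5545 y 0.0377 yaw 12.6 [0.10932672] resid [-0.1  0.6 -0.1 -0.5  0.3 -0.2]
[[310.43157812 240.79929282]]
[[107. 275.]
 [256. 501.]
 [511. 416.]]
```

```bash
python3 -m jog '[[[1,0,-0.05,1,0,0,0],[1,0,-0.05,1.8,0,0,0],[1,0,-0.05,2.3,0,0,0],[1,0,-0.05,2.5,0,0,0],[1,0,-0.05,2.5,0,0,0],[0.8,0,-0.05,2.5,0,0,0],[0.53,0,-0.05,2.5,0,0,0],[0.53,0,-0.05,2.5,0,0,0],[0.53,0,-0.05,2.5,0,0,0]]]' 60
python3 - <<'E'
from w import *
st()
E
python3 -m jog '[[[0.53,0,0,-3,0,0,0],[0.53,0,0,-8,0,0,0],[0.53,0,0,-13,0,0,0],[0.53,0,5,-13,0,0,0],[0.53,0,11,-13,0,0,0],[0.53,0,17,-13,0,0,0],[0.53,0,23,-13,0,0,0],[0.53,0,23,-13,0,0,0]]]' 60
python3 - <<'E'
from w import *
st()
snap("top","t13")
snap("scene","s13",(280,190,120,110),6)
E
```

```text
time: 27.0
tool_pos: [0.5551, 0.0379, 0.232]
tcp_rot: [3.12, 0.345, 0.007]
wrist_force: [-0.6, -0.2, -0.4]
width: 0.471
t 27.00 grasp [0.5558 0.0376 0.077 ] toolx 12.6 z [ 0.005 -0.002 -1.   ] q [ 0.02  0.21  2.02 -0.    0.91  1.38] F [-0.6 -0.2 -0.4] w 0.471
time: 28.0
tool_pos: [0.605, -0.1904, 0.3627]
tcp_rot: [3.12, 0.337, 0.008]
wrist_force: [-0.6, 0.8, -0.4]
width: 0.468
t 28.00 grasp [ 0.6059 -0.1908  0.2077] toolx 12.3 z [ 0.006 -0.003 -1.   ] q [-0.34  0.21  1.74 -0.    1.18  1.01] F [-0.6  0.8 -0.4] w 0.468
```

View pics/t13.png

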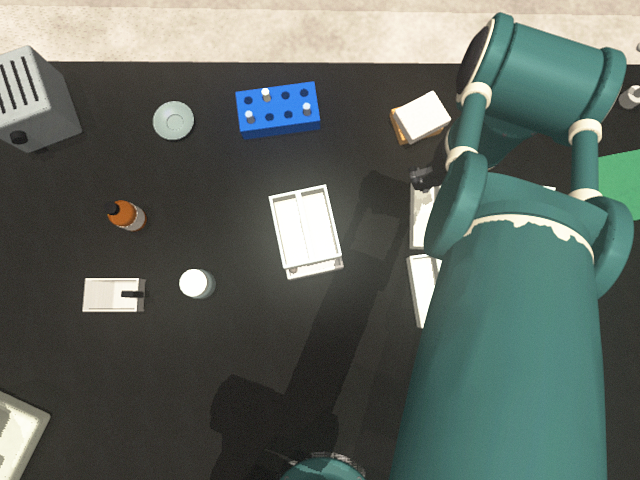

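View pics/s13.png

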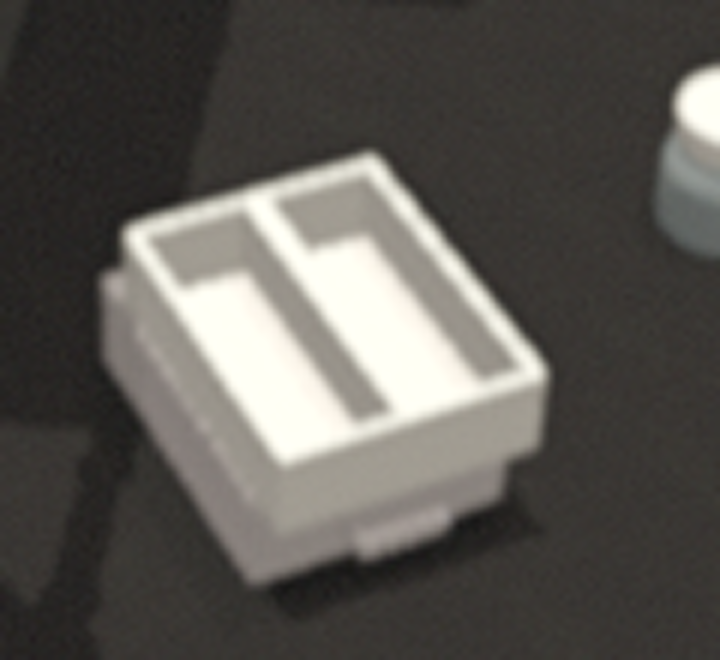

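Run:
```python
from h import *
uv=np.array([(285,463),(550,372),(123,232),(374,152)])/6+[280,190]
p=fits([(1,-1),(1,1),(-1,-1),(-1,1)],uv,.086)
fits([(1,-1),(1,1),(-1,-1),(-1,1)],uv,.086,fitz=True)
a=np.radians(12.6);d=p[:2]-[.5343,.0328];print("in base",d@[np.cos(a),np.sin(a)],d@[-np.sin(a),np.cos(a)])
im=cv2.imread('pics/t13_raw.png');cv2.imwrite('pics/t13c.png',cv2.resize(im[160:300,230:390],None,fx=5,fy=5,interpolation=cv2.INTER_CUBIC))
im=cv2.imread('pics/s13_raw.png');cv2.imwrite('pics/s13c.png',cv2.resize(im[200:345,90:270],None,fx=4,fy=4,interpolation=cv2.INTER_CUBIC))
```

```text
scene x 0.5527 y 0.0380 yaw 13.2 [] resid [ 0.2 -0.4 -0.3 -0.1  0.4 -0.1 -0.4  0.9]
scene x 0.5641 y 0.0345 yaw 13.2 [0.09699694] resid [-0.  -0.1  0.2  0.  -0.  -0.4 -0.2  0.5]
in base 0.019090949478848134 0.001036850235856584
```

View pics/t13c.png

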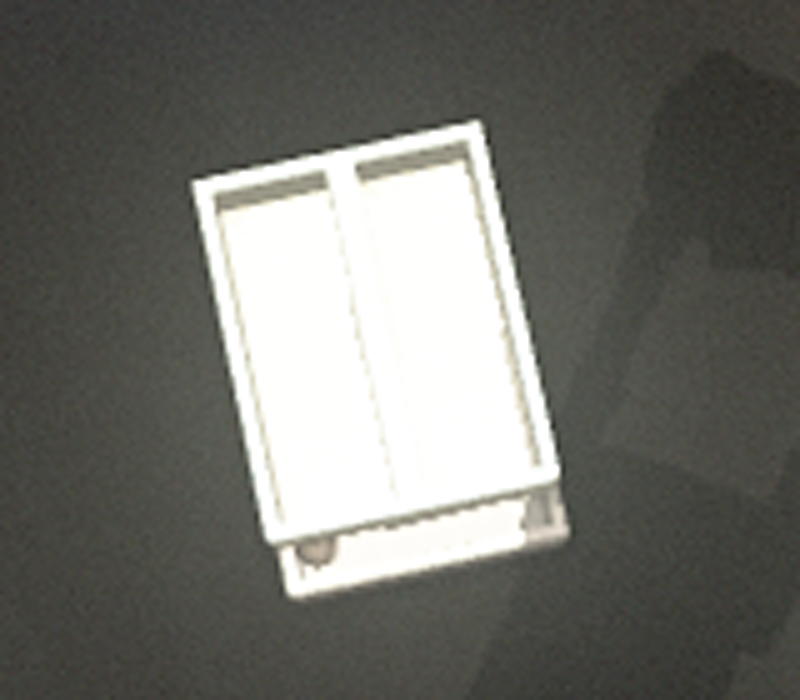

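View pics/s13c.png

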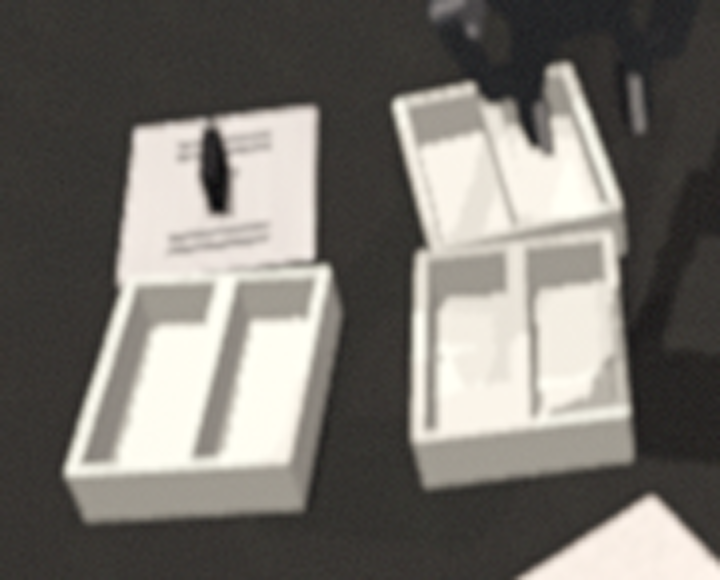

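Run:
```python
from w import *
import h
o=[90,200]
S=[(1,-1),(1,1),(-1,-1),(-1,1)]
h.fits(S,np.array([(415,440),(632,412),(415,254),(612,232)])/4+o,.04)
h.fits(S,np.array([(67,472),(295,465),(125,278),(330,265)])/4+o,.04)
h.fit(np.array([(193,183),(481,122),(557,480),(268,543)])/5+[230,160],.086)
wp([gt(.590,-.2407,.14,-2.9),gt(.590,-.2407,.03,-2.9)])
```

```text
scene x 0.5908 y -0.2417 yaw -1.7 [] resid [ 0.3  0.4 -0.5  0.1  0.5 -0.  -0.4 -0.4]
scene x 0.5819 y -0.4131 yaw -7.2 [] resid [ 0.5  0.8 -0.8 -1.1  0.8  0.1 -0.4  0.5]
x 0.5525 y 0.0387 yaw 12.38 deg r 0.554 resid px [ 0.3  0.  -0.4  0.4  0.3 -0.1 -0.2 -0.3]
[-2.6, 4.9, 6.7] [0.001, -0.004, 0.269]  q [-0.43  0.28  1.79  0.    1.07  1.19] e0.0000
[-2.6, 4.9, 17.7] [0.001, -0.004, 0.269]  q [-0.43  0.41  1.86 -0.    0.88  1.19] e0.0000
```

```bash
python3 -m jog '[[[0.53,-1.3,2.5,3,0,0,0.13],[0.53,-2.6,4.9,6.7,0,0,0.26],[0.53,-2.6,4.9,6.7,0,0,0.26],[0.53,-2.6,4.9,11,0,0,0.26],[0.53,-2.6,4.9,15,0,0,0.26],[0.53,-2.6,4.9,17.3,0,0,0.26],[0.53,-2.6,4.9,17.3,0,0,0.26],[1,-2.6,4.9,17.3,0,0,0.26],[1,-2.6,4.9,17.3,0,0,0.26],[1,-2.6,4.9,17.3,0,0,0.26],[1,-2.6,4.9,17.3,0,0,0.26],[1,-2.6,4.9,17.3,0,0,0.26]]]' 60
python3 - <<'E'
from w import *
st()
E
python3 -m jog '[[[1,0,0,0,0,0,0],[1,0,0,-3,0,0,0],[1,0,0,-8,0,0,0],[1,0,0,-13,0,0,0],[1,0,0,-14,0,0,0],[1,0,0,-14,0,0,0]]]' 60
python3 - <<'E'
from w import *
st()
wp([gt(.5343,.0328,.19,12.6),gt(.5343,.0328,.14,12.6)])
E
```

```text
time: 29.6
tool_pos: [0.5922, -0.2403, 0.1927]
tcp_rot: [3.139, -0.063, 0.015]
wrist_force: [0.8, 2.1, 6.1]
width: 0.102
t 29.60 grasp [ 0.5937 -0.2407  0.0377] toolx -2.3 z [ 0.01  -0.003 -1.   ] q [-0.42  0.4   1.85  0.    0.88  1.18] F [0.8 2.1 6.1] w 0.102
time: 30.35
tool_pos: [0.59, -0.24, 0.3306]
tcp_rot: [3.139, -0.063, 0.01]
wrist_force: [0.7, -0.0, -2.2]
width: 0.1
t 30.35 grasp [ 0.591  -0.2403  0.1756] toolx -2.3 z [ 0.006 -0.002 -1.   ] q [-0.43  0.24  1.77  0.    1.12  1.18] F [ 0.7 -0.  -2.2] w 0.1
[-6.6, -27.0, -1.5] [0.003, -0.006, -0.26]  q [ 0.01  0.05  1.97 -0.    1.13  1.37] e0.0000
[-6.7, -27.0, 3.5] [0.003, -0.006, -0.26]  q [ 0.01  0.1   2.01 -0.    1.03  1.37] e0.0000
```

```bash
python3 -m jog '[[[1,-1.3,-5.4,-1.5,0,0,-0.05],[1,-2.6,-10.8,-1.5,0,0,-0.1],[1,-3.9,-16.2,-1.5,0,0,-0.16],[1,-5.2,-21.6,-1.5,0,0,-0.21],[1,-6.6,-27,-1.5,0,0,-0.26],[1,-6.6,-27,0,0,0,-0.26],[1,-6.6,-27,3.3,0,0,-0.26],[1,-6.6,-27,3.3,0,0,-0.26],[1,-6.6,-27,3.3,0,0,-0.26]]]' 60
python3 - <<'E'
from w import *
st()
snap("scene","s14",(280,170,120,110),6)
wp([gt(.5343,.0328,.1237,12.6)])
E
```

```text
time: 31.48
tool_pos: [0.535, 0.0317, 0.2955]
tcp_rot: [3.121, 0.343, 0.005]
wrist_force: [-0.6, 0.3, -1.3]
width: 0.102
t 31.48 grasp [0.5355 0.0314 0.1405] toolx 12.5 z [ 0.003 -0.002 -1.   ] q [ 0.01  0.1   2.01 -0.    1.03  1.37] F [-0.6  0.3 -1.3] w 0.102
[-0.1, -0.1, 1.8] [0.003, -0.005, -0.001]  q [ 0.01  0.12  2.03 -0.    1.    1.37] e0.0000
```

View pics/s14.png

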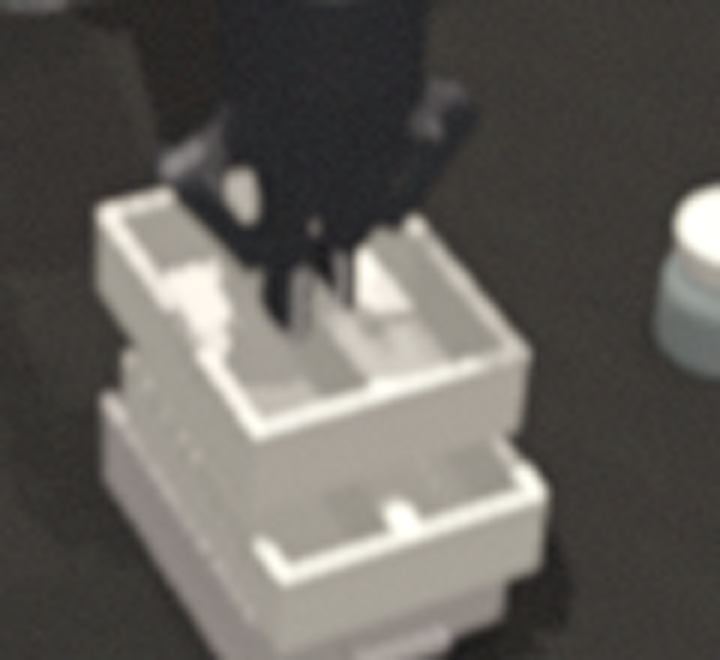

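Run:
```python
from h import *
uv=np.array([(260,437),(530,352),(98,210)])/6+[280,170]
p=fits([(1,-1),(1,1),(-1,-1)],uv,.1428)
a=np.radians(12.6);d=p[:2]-[.5343,.0328];print("in base",d@[np.cos(a),np.sin(a)],d@[-np.sin(a),np.cos(a)])
```

```text
scene x 0.5331 y 0.0313 yaw 12.8 [] resid [-0.2 -0.3 -0.1 -0.2  0.3  0.5]
in base -0.0015319003960784598 -0.0011892896895201433
```

Good (−1.5, −1.2 mm). Lower and release.

```bash
python3 -m jog '[[[1,0.1,-0.1,0.8,0,0,0],[1,0.1,-0.1,1.4,0,0,0],[1,0.1,-0.1,1.8,0,0,0],[1,0.1,-0.1,2,0,0,0],[1,0.1,-0.1,2,0,0,0],[0.8,0.1,-0.1,2,0,0,0],[0.53,0.1,-0.1,2,0,0,0],[0.53,0.1,-0.1,2,0,0,0],[0.53,0.1,-0.1,2,0,0,0]]]' 60
python3 - <<'E'
from w import *
st()
E
python3 -m jog '[[[0.53,0,0,-3,0,0,0],[0.53,0,0,-8,0,0,0],[0.53,0,0,-12,0,0,0],[0.53,0,5,-12,0,0,0],[0.53,0,11,-12,0,0,0],[0.53,-2,17,-12,0,0,0],[0.53,-6,21,-12,0,0,0],[0.53,-9,25,-12,0,0,0],[0.53,-9,25,-12,0,0,0]]]' 60
python3 - <<'E'
from w import *
st()
snap("top","t15",(230,100,400,260),2)
snap("scene","s15",(90,150,320,220),2.5)
E
```

```text
time: 32.65
tool_pos: [0.5359, 0.0336, 0.2761]
tcp_rot: [3.121, 0.345, 0.007]
wrist_force: [0.7, 0.8, -1.2]
width: 0.472
t 32.65 grasp [0.5367 0.0334 0.1211] toolx 12.6 z [ 0.005 -0.002 -1.   ] q [ 0.02  0.12  2.03 -0.    0.99  1.37] F [ 0.7  0.8 -1.2] w 0.472
time: 33.78
tool_pos: [0.5007, -0.2326, 0.3963]
tcp_rot: [3.121, 0.337, 0.007]
wrist_force: [0.3, 1.6, 0.1]
width: 0.471
t 33.77 grasp [ 0.5015 -0.2329  0.2413] toolx 12.3 z [ 0.005 -0.002 -1.   ] q [-0.48  0.04  1.88  0.    1.22  0.88] F [0.3 1.6 0.1] w 0.471
```

View pics/t15.png

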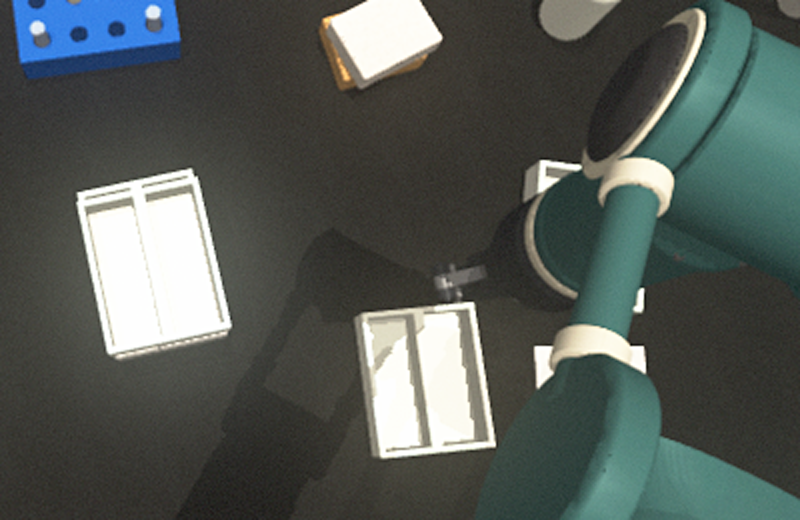

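View pics/s15.png

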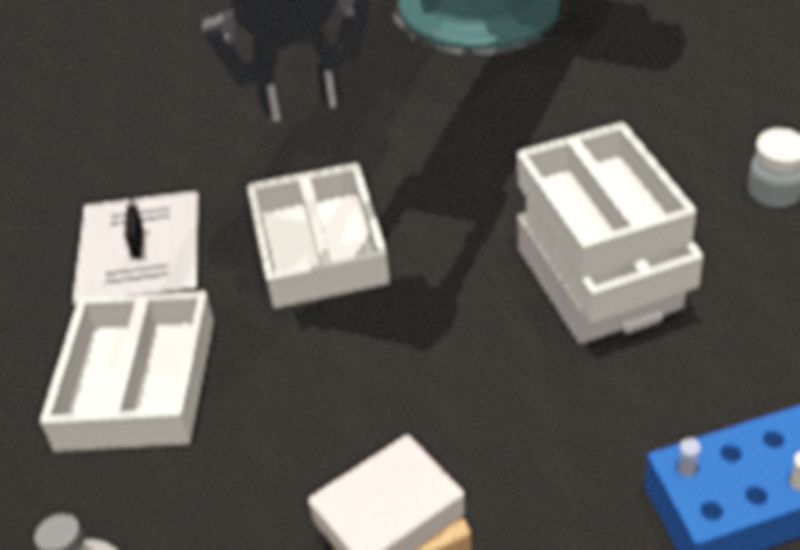

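Run:
```python
from w import *
import h
S=[(1,-1),(1,1),(-1,-1),(-1,1)]
o=[90,150]
p=h.fits(S,np.array([(586,250),(694,213),(517,152),(624,122)])/2.5+o,.126)
h.fit(np.array([(78,194),(194,170),(230,328),(110,354)])/2+[230,100],.126)
h.fit(np.array([(357,314),(472,303),(494,443),(375,457)])/2+[230,100],.04)
h.fits(S,np.array([(270,283),(387,262),(248,185),(358,164)])/2.5+o,.04)
wp([gt(.436,-.2385,.14,8.1),gt(.436,-.2385,.033,8.1)])
```

```text
scene x 0.5356 y 0.0323 yaw 12.8 [] resid [-0.8 -1.1  0.7 -0.5  0.5  0.8 -0.4  1.1]
x 0.5367 y 0.0342 yaw 12.42 deg r 0.538 resid px [-0.4  2.4  1.4  1.9  0.2 -2.2 -1.1 -2. ]
x 0.4339 y -0.2354 yaw 5.98 deg r 0.494 resid px [ 0.7 -0.6 -1.  -0.7 -1.   1.2  1.3  0.1]
scene x 0.4389 y -0.2399 yaw 5.7 [] resid [-0.7 -0.4 -0.1 -1.9  0.6  1.3  0.3  1.5]
[-6.7, -0.6, 10.1] [0.002, -0.005, 0.077]  q [-0.55  0.02  2.09 -0.    1.03  0.88] e0.0000
[-6.7, -0.7, 20.8] [0.002, -0.005, 0.077]  q [-0.55  0.18  2.16 -0.    0.8   0.88] e0.0000
```

```bash
python3 -m jog '[[[0.53,-3,-0.3,4,0,0,0.05],[0.53,-6.7,-0.7,8,0,0,0.093],[0.53,-6.7,-0.7,10,0,0,0.093],[0.53,-6.7,-0.7,14,0,0,0.093],[0.53,-6.7,-0.7,18,0,0,0.093],[0.53,-6.7,-0.7,20.4,0,0,0.093],[0.53,-6.7,-0.7,20.4,0,0,0.093],[1,-6.7,-0.7,20.4,0,0,0.093],[1,-6.7,-0.7,20.4,0,0,0.093],[1,-6.7,-0.7,20.4,0,0,0.093],[1,-6.7,-0.7,20.4,0,0,0.093],[1,-6.7,-0.7,20.4,0,0,0.093]]]' 60
python3 - <<'E'
from w import *
st()
E
python3 -m jog '[[[1,0,0,0,0,0,0],[1,0,0,-3,0,0,0],[1,0,0,-8,0,0,0],[1,0,0,-13,0,0,0],[1,0,0,-18,0,0,0],[1,0,0,-18,0,0,0],[1,0,0,-18,0,0,0]]]' 60
python3 - <<'E'
from w import *
st()
wp([gt(.5538,.0372,.23,12.6),gt(.5538,.0372,.18,12.6)])
E
```

```text
time: 35.38
tool_pos: [0.4374, -0.2384, 0.1939]
tcp_rot: [3.132, 0.199, 0.013]
wrist_force: [1.5, 2.0, 7.0]
width: 0.097
t 35.38 grasp [ 0.4387 -0.2388  0.039 ] toolx 7.3 z [ 0.009 -0.003 -1.   ] q [-0.55  0.17  2.16  0.    0.81  0.89] F [1.5 2.  7. ] w 0.097
time: 36.25
tool_pos: [0.4347, -0.2375, 0.3716]
tcp_rot: [3.134, 0.199, 0.007]
wrist_force: [-0.9, -0.1, -2.5]
width: 0.099
t 36.25 grasp [ 0.4354 -0.2376  0.2166] toolx 7.3 z [ 0.004 -0.001 -1.   ] q [-0.55 -0.06  2.02  0.    1.18  0.89] F [-0.9 -0.1 -2.5] w 0.099
[15.3, -25.7, -1.3] [0.002, -0.004, -0.093]  q [0.02 0.05 1.89 0.   1.21 1.37] e0.0000
[15.3, -25.7, 3.7] [0.002, -0.004, -0.093]  q [ 0.02  0.09  1.94 -0.    1.11  1.37] e0.0000
```

```bash
python3 -m jog '[[[1,3,-5.1,-1,0,0,-0.02],[1,6,-10.2,-1,0,0,-0.04],[1,9,-15.3,-1,0,0,-0.06],[1,12,-20.5,-1,0,0,-0.08],[1,15.3,-25.7,-1,0,0,-0.093],[1,15.3,-25.7,1,0,0,-0.093],[1,15.3,-25.7,3.2,0,0,-0.093],[1,15.3,-25.7,3.2,0,0,-0.093],[1,15.3,-25.7,3.2,0,0,-0.093]]]' 60
python3 - <<'E'
from w import *
st()
snap("scene","s16",(280,150,120,110),6)
wp([gt(.5538,.0372,.165,12.6)])
E
```

```text
time: 37.38
tool_pos: [0.5542, 0.0358, 0.3395]
tcp_rot: [3.121, 0.343, 0.005]
wrist_force: [0.4, 0.7, -1.0]
width: 0.102
t 37.38 grasp [0.5547 0.0356 0.1845] toolx 12.6 z [ 0.003 -0.002 -1.   ] q [ 0.02  0.09  1.93 -0.    1.12  1.37] F [ 0.4  0.7 -1. ] w 0.102
[-0.1, -0.2, 2.0] [0.003, -0.005, -0.001]  q [ 0.02  0.11  1.95 -0.    1.08  1.37] e0.0000
```

View pics/s16.png

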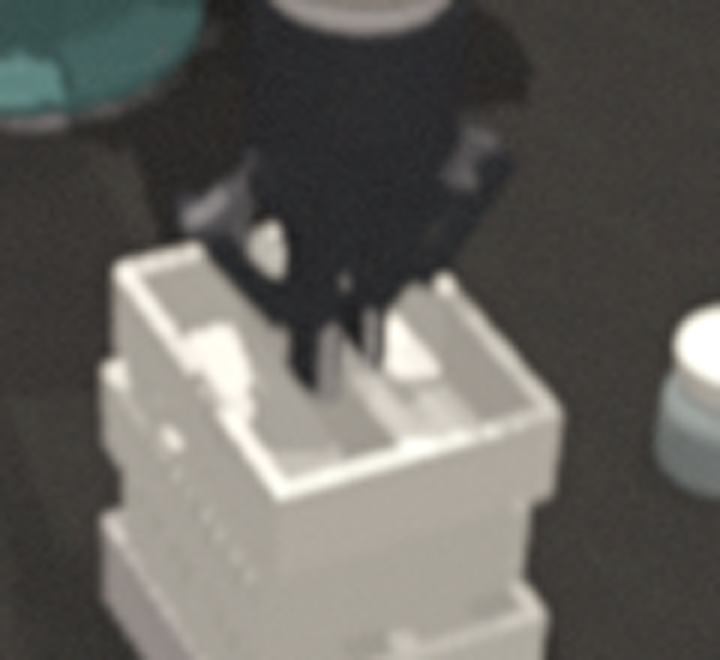

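Run:
```python
from h import *
uv=np.array([(280,495),(561,410),(116,268)])/6+[280,150]
p=fits([(1,-1),(1,1),(-1,-1)],uv,.1855)
a=np.radians(12.6);d=p[:2]-[.5343,.0328];print("in base",d@[np.cos(a),np.sin(a)],d@[-np.sin(a),np.cos(a)])
```

```text
scene x 0.5491 y 0.0346 yaw 12.3 [] resid [-0.  -0.1  0.1  0.1 -0.   0.1]
in base 0.014840711152564003 -0.0014720470233584703
```

```bash
python3 -m jog '[[[1,0.45,-0.15,0.5,0,0,0],[1,0.45,-0.15,1.2,0,0,0],[1,0.45,-0.15,1.8,0,0,0],[1,0.45,-0.15,2.2,0,0,0],[1,0.45,-0.15,2.2,0,0,0],[0.8,0.45,-0.15,2.2,0,0,0],[0.53,0.45,-0.15,2.2,0,0,0],[0.53,0.45,-0.15,2.2,0,0,0],[0.53,0.45,-0.15,2.2,0,0,0]]]' 60
python3 - <<'E'
from w import *
st()
E
python3 -m jog '[[[0.53,0,0,-3,0,0,0],[0.53,0,0,-8,0,0,0],[0.53,0,0,-10,0,0,0],[0.53,0,5,-10,0,0,0],[0.53,0,11,-10,0,0,0],[0.53,0,17,-10,0,0,0],[0.53,0,23,-10,0,0,0],[0.53,0,28,-10,0,0,0],[0.53,0,28,-10,0,0,0]]]' 60
python3 - <<'E'
from w import *
st()
snap("top","t17",(230,100,400,260),2)
snap("scene","s17",(90,150,320,220),2.5)
snap("scene","s17b",(280,150,120,110),6)
E
```

```text
time: 38.55
tool_pos: [0.5588, 0.039, 0.3182]
tcp_rot: [3.121, 0.345, 0.008]
wrist_force: [0.7, 0.0, -0.4]
width: 0.469
t 38.55 grasp [0.5596 0.0388 0.1632] toolx 12.6 z [ 0.005 -0.002 -1.   ] q [ 0.03  0.12  1.94 -0.    1.08  1.38] F [ 0.7  0.  -0.4] w 0.469
time: 39.67
tool_pos: [0.6194, -0.2376, 0.4176]
tcp_rot: [3.121, 0.338, 0.006]
wrist_force: [-0.8, 0.2, -0.3]
width: 0.47
t 39.67 grasp [ 0.62   -0.2379  0.2626] toolx 12.4 z [ 0.004 -0.002 -1.   ] q [-0.4   0.23  1.62 -0.    1.29  0.95] F [-0.8  0.2 -0.3] w 0.47
```

View pics/t17.png

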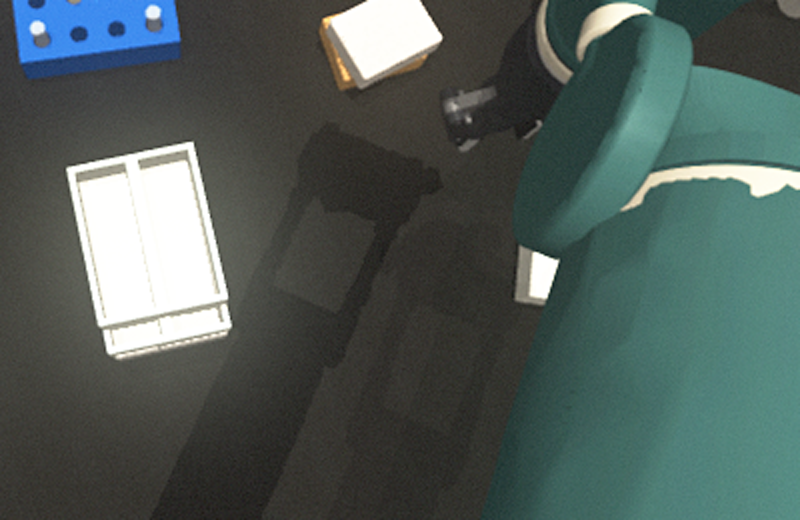

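View pics/s17.png

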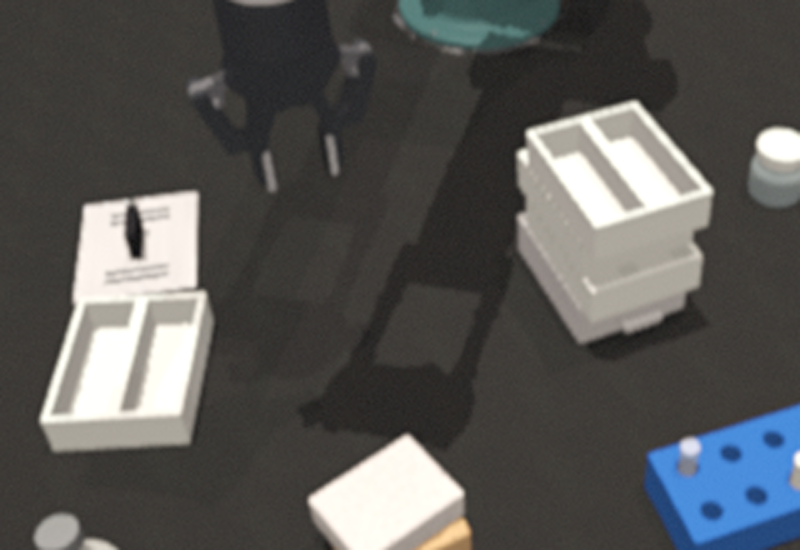

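View pics/s17b.png

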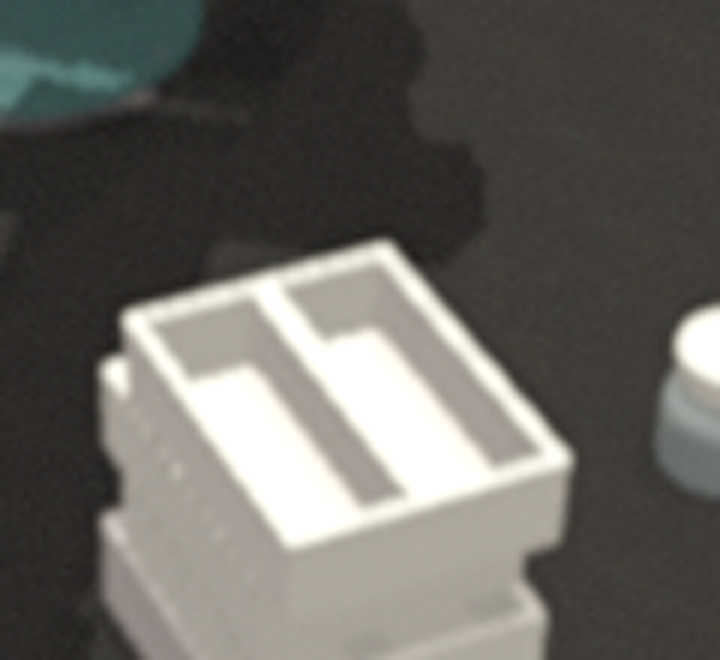

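Run:
```python
from w import *
import h
S=[(1,-1),(1,1),(-1,-1),(-1,1)]
a=np.radians(12.6)
def ib(p): d=p[:2]-[.5343,.0328];print("  in base",d@[np.cos(a),np.sin(a)],d@[-np.sin(a),np.cos(a)])
ib(h.fits(S,np.array([(292,547),(572,457),(125,315),(388,242)])/6+[280,150],.166))
ib(h.fit(np.array([(67,170),(192,143),(228,297),(101,327)])/2+[230,100],.166))
h.fits(S,np.array([(43,423),(188,421),(80,293),(209,291)])/2.5+[90,150],.04)
wp([gt(.5815,-.4127,.14,-7.5),gt(.5815,-.4127,.033,-7.5)])
```

```text
scene x 0.5540 y 0.0383 yaw 12.7 [] resid [ 0.2 -0.6 -0.3  0.1  0.4  0.2 -0.3  0.6]
  in base 0.02041819426478179 0.0010568295705587491
x 0.5540 y 0.0384 yaw 13.12 deg r 0.555 resid px [-0.1 -0.1 -0.1 -0.4  0.5  0.5 -0.2  0. ]
  in base 0.020424413023551274 0.001199531529550924
scene x 0.5837 y -0.4109 yaw -7.8 [] resid [ 0.7 -0.2 -1.7 -2.5  1.3  2.5 -0.3  0.9]
[-7.6, 16.6, 12.3] [0.001, -0.004, 0.351]  q [-0.65  0.41  1.62  0.    1.11  1.05] e0.0000
[-7.7, 16.6, 23.0] [0.001, -0.004, 0.351]  q [-0.65  0.52  1.68 -0.    0.94  1.05] e0.0000
```

Layer 3 is at (20.4, 1.1) mm by both cameras. Now tray D.

```bash
python3 -m jog '[[[0.53,-2,5,2,0,0,0.12],[0.53,-5,10,5,0,0,0.24],[0.53,-7.7,16.6,9,0,0,0.35],[0.53,-7.7,16.6,12.3,0,0,0.351],[0.53,-7.7,16.6,15,0,0,0.351],[0.53,-7.7,16.6,19,0,0,0.351],[0.53,-7.7,16.6,22,0,0,0.351],[0.53,-7.7,16.6,22.6,0,0,0.351],[0.53,-7.7,16.6,22.6,0,0,0.351],[1,-7.7,16.6,22.6,0,0,0.351],[1,-7.7,16.6,22.6,0,0,0.351],[1,-7.7,16.6,22.6,0,0,0.351]]]' 60
python3 -m jog '[[[1,0,0,0,0,0,0],[1,0,0,0,0,0,0],[1,0,0,0,0,0,0]]]' 60
python3 - <<'E'
from w import *
st()
E
python3 -m jog '[[[1,0,0,-3,0,0,0],[1,0,0,-8,0,0,0],[1,0,0,-13,0,0,0],[1,0,0,-18,0,0,0],[1,0,0,-22,0,0,0],[1,0,0,-22,0,0,0],[1,0,0,-22,0,0,0]]]' 60
python3 - <<'E'
from w import *
st()
wp([gt(.5343,.0328,.26,12.6),gt(.5343,.0328,.225,12.6)])
E
```

```text
time: 41.32
tool_pos: [0.5827, -0.4138, 0.1957]
tcp_rot: [3.132, -0.205, 0.014]
wrist_force: [-0.1, 0.4, 6.4]
width: 0.098
time: 41.7
tool_pos: [0.5826, -0.4139, 0.1957]
tcp_rot: [3.132, -0.206, 0.014]
wrist_force: [-0.0, 1.4, 7.2]
width: 0.101
t 41.70 grasp [ 0.5839 -0.4144  0.0407] toolx -7.5 z [ 0.009 -0.004 -1.   ] q [-0.65  0.51  1.67  0.    0.95  1.05] F [-0.   1.4  7.2] w 0.101
time: 42.58
tool_pos: [0.58, -0.4126, 0.4113]
tcp_rot: [-3.135, 0.206, -0.005]
wrist_force: [0.5, 0.5, -2.4]
width: 0.101
t 42.58 grasp [ 0.5805 -0.4126  0.2563] toolx -7.5 z [ 0.003  0.    -1.   ] q [-0.65  0.33  1.51  0.    1.3   1.05] F [ 0.5  0.5 -2.4] w 0.101
[-10.4, -43.6, -0.4] [0.0, -0.003, -0.351]  q [ 0.01 -0.01  1.89  0.    1.26  1.37] e0.0000
[-10.4, -43.6, 3.1] [0.0, -0.003, -0.351]  q [0.01 0.02 1.93 0.   1.19 1.37] e0.0000
```

```bash
python3 -m jog '[[[1,-1.2,-5.4,-0.5,0,0,-0.04],[1,-2.5,-10.8,-0.5,0,0,-0.09],[1,-3.8,-16.2,-0.5,0,0,-0.13],[1,-5.1,-21.6,-0.5,0,0,-0.17],[1,-6.4,-27,-0.5,0,0,-0.22],[1,-7.7,-32.4,-0.5,0,0,-0.26],[1,-9,-38,-0.5,0,0,-0.31],[1,-10.4,-43.6,-0.5,0,0,-0.351],[1,-10.4,-43.6,1,0,0,-0.351],[1,-10.4,-43.6,2.9,0,0,-0.351],[1,-10.4,-43.6,2.9,0,0,-0.351],[1,-10.4,-43.6,2.9,0,0,-0.351]]]' 60
python3 - <<'E'
from w import *
st()
snap("scene","s18",(280,130,120,110),6)
wp([gt(.5343,.0328,.207,12.6)])
E
```

```text
time: 44.08
tool_pos: [0.5346, 0.0317, 0.3825]
tcp_rot: [3.121, 0.342, 0.006]
wrist_force: [0.6, 0.4, -2.3]
width: 0.097
t 44.08 grasp [0.5352 0.0314 0.2275] toolx 12.5 z [ 0.004 -0.002 -1.   ] q [ 0.01  0.01  1.93 -0.    1.2   1.37] F [ 0.6  0.4 -2.3] w 0.097
[-0.0, -0.1, 2.1] [0.003, -0.005, -0.002]  q [ 0.01  0.03  1.95 -0.    1.16  1.37] e0.0000
```

View pics/s18.png

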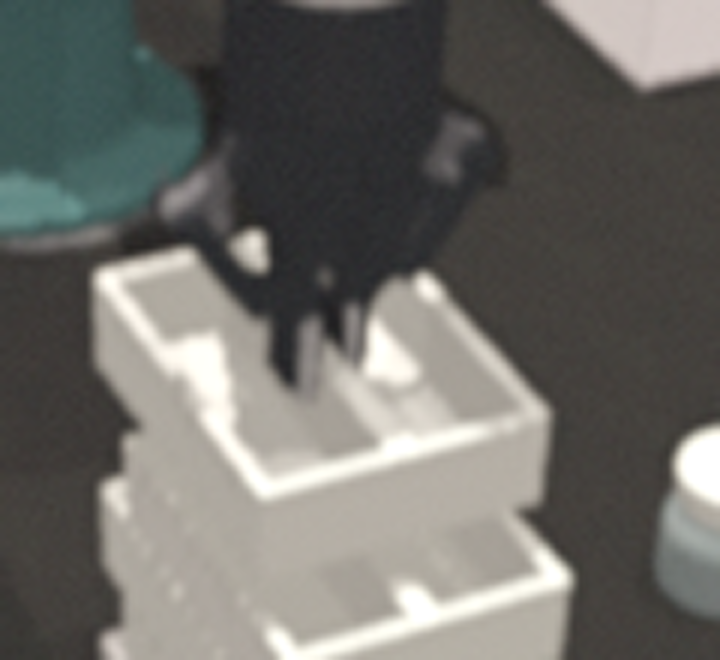

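Run:
```python
from h import *
uv=np.array([(267,495),(549,408),(96,277)])/6+[280,130]
p=fits([(1,-1),(1,1),(-1,-1)],uv,.2268)
a=np.radians(12.6);d=p[:2]-[.5343,.0328];print("in base",d@[np.cos(a),np.sin(a)],d@[-np.sin(a),np.cos(a)])
```

```text
scene x 0.5316 y 0.0311 yaw 13.5 [] resid [-0.  -0.3  0.2  0.2 -0.2  0. ]
in base -0.0029792051936347414 -0.001086716095844324
```

```bash
python3 -m jog '[[[1,0.2,-0.1,0.5,0,0,0],[1,0.2,-0.1,1.2,0,0,0],[1,0.2,-0.1,1.8,0,0,0],[1,0.2,-0.1,2.2,0,0,0],[1,0.2,-0.1,2.2,0,0,0],[0.8,0.2,-0.1,2.2,0,0,0],[0.53,0.2,-0.1,2.2,0,0,0],[0.53,0.2,-0.1,2.2,0,0,0],[0.53,0.2,-0.1,2.2,0,0,0]]]' 60
python3 - <<'E'
from w import *
st()
E
python3 -m jog '[[[0.53,0,0,-3,0,0,0],[0.53,0,0,-8,0,0,0],[0.4,-1,5,-8,0,0,0],[0,-3,10,-8,0,0,0],[0,-5,15,-8,0,0,0],[0,-5,20,-8,0,0,0],[0,-5,24,-8,0,0,0],[0,-5,24,-8,0,0,0]]]' 60
python3 - <<'E'
from w import *
st()
snap("top","t19",(230,100,400,260),2)
snap("scene","s19",(90,130,320,220),2.5)
snap("scene","s19b",(280,130,120,110),6)
E
```

```text
time: 45.25
tool_pos: [0.5364, 0.0343, 0.3614]
tcp_rot: [3.12, 0.345, 0.008]
wrist_force: [0.1, -0.8, 0.4]
width: 0.471
t 45.25 grasp [0.5373 0.0341 0.2064] toolx 12.6 z [ 0.005 -0.002 -1.   ] q [ 0.02  0.03  1.95 -0.    1.15  1.37] F [ 0.1 -0.8  0.4] w 0.471
time: 46.25
tool_pos: [0.5397, -0.2132, 0.4415]
tcp_rot: [3.121, 0.339, 0.008]
wrist_force: [-1.2, 0.2, -0.3]
width: 1.001
t 46.25 grasp [ 0.5405 -0.2135  0.2865] toolx 12.4 z [ 0.005 -0.002 -1.   ] q [-0.42  0.06  1.77  0.    1.31  0.93] F [-1.2  0.2 -0.3] w 1.001
```

View pics/t19.png

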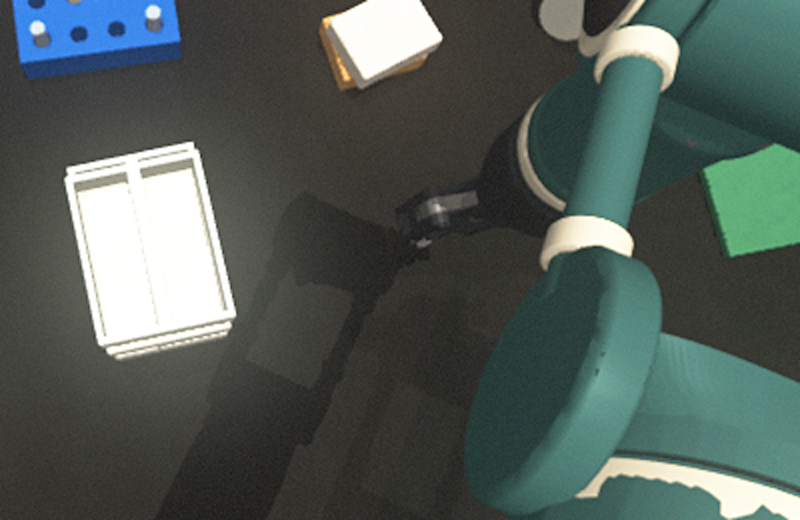

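View pics/s19.png

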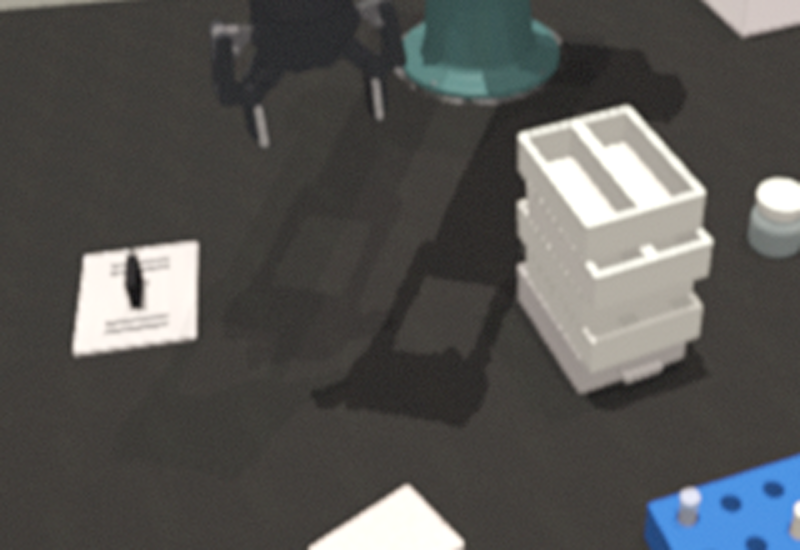

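View pics/s19b.png

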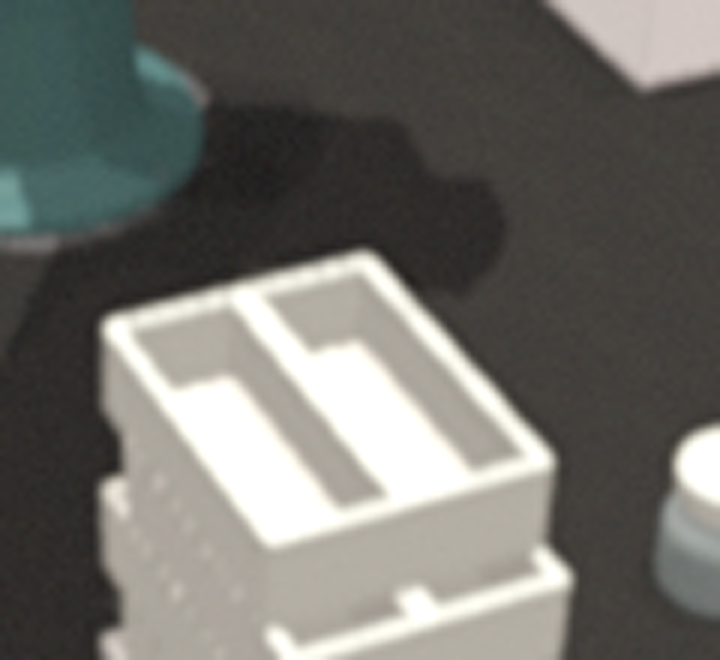

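Run:
```python
from w import *
import h
S=[(1,-1),(1,1),(-1,-1),(-1,1)]
a=np.radians(12.6)
def ib(p): d=p[:2]-[.5343,.0328];print("  in base",d@[np.cos(a),np.sin(a)],d@[-np.sin(a),np.cos(a)])
ib(h.fits(S,np.array([(274,547),(555,458),(102,323),(370,252)])/6+[280,130],.206))
ib(h.fit(np.array([(66,180),(195,150),(235,315),(102,346)])/2+[230,100],.206))
h.fits(S,np.array([(73,354),(197,340),(83,252),(198,241)])/2.5+[90,130],.006)
wp([gt(.40,-.42,.15,0),gt(.40,-.42,.032,0)])
```

```text
scene x 0.5340 y 0.0342 yaw 13.2 [] resid [ 0.  -0.7 -0.1  0.2  0.5  0.2 -0.5  0.6]
  in base 5.0426692219613764e-05 0.0014278889664704414
x 0.5341 y 0.0346 yaw 13.40 deg r 0.535 resid px [-0.9 -0.2  0.7 -0.1  0.9 -0.  -0.6  0.3]
  in base 0.0002069027259494479 0.001806250530227409
scene x 0.3996 y -0.4207 yaw -0.2 [] resid [ 0.1 -0.5 -0.9 -1.6  1.2  1.8 -0.4  0.8]
[-18.2, 17.4, 13.6] [0.001, -0.005, 0.22]  q [-0.85  0.17  1.91 -0.    1.06  0.72] e0.0000
[-18.3, 17.4, 25.4] [0.001, -0.005, 0.22]  q [-0.85  0.31  1.99 -0.    0.84  0.72] e0.0000
```

```bash
python3 -m jog '[[[0,-5,4,2,0,0,0.1],[0,-10,8,5,0,0,0.2],[0,-15,13,9,0,0,0.22],[0,-18.3,17.4,13,0,0,0.22],[0,-18.3,17.4,17,0,0,0.22],[0,-18.3,17.4,21,0,0,0.22],[0,-18.3,17.4,24.5,0,0,0.22],[0,-18.3,17.4,25.4,0,0,0.22],[0,-18.3,17.4,25.4,0,0,0.22],[1,-18.3,17.4,25.4,0,0,0.22],[1,-18.3,17.4,25.4,0,0,0.22],[1,-18.3,17.4,25.4,0,0,0.22]]]' 50
python3 -m jog '[[[1,0,0,0,0,0,0],[1,0,0,0,0,0,0],[1,0,0,0,0,0,0],[1,0,0,0,0,0,0]]]' 50
python3 - <<'E'
from w import *
st()
E
python3 -m jog '[[[1,0,0,-4,0,0,0],[1,0,0,-10,0,0,0],[1,0,0,-16,0,0,0],[1,0,0,-22,0,0,0],[1,0,0,-25,0,0,0],[1,0,0,-25,0,0,0],[1,0,0,-25,0,0,0]]]' 50
python3 - <<'E'
from w import *
st()
wp([gt(.534,.034,.28,12.8),gt(.534,.034,.26,12.8)])
E
```

```text
time: 47.9
tool_pos: [0.4007, -0.4212, 0.1885]
tcp_rot: [3.138, 0.0, 0.01]
wrist_force: [0.0, 0.0, -0.4]
width: 0.375
time: 48.4
tool_pos: [0.4005, -0.4211, 0.1879]
tcp_rot: [3.139, 0.0, 0.009]
wrist_force: [-0.1, 0.7, 5.8]
width: 0.133
t 48.40 grasp [ 0.4015 -0.4215  0.0329] toolx 0.0 z [ 0.006 -0.002 -1.   ] q [-0.85  0.31  1.98  0.    0.84  0.71] F [-0.1  0.7  5.8] w 0.133
time: 49.28
tool_pos: [0.3985, -0.42, 0.4345]
tcp_rot: [-3.14, -0.0, -0.004]
wrist_force: [0.3, 0.3, -1.7]
width: 0.129
t 49.27 grasp [ 0.3989 -0.4197  0.2795] toolx 0.0 z [ 0.003  0.002 -1.   ] q [-0.86  0.07  1.78  0.    1.3   0.71] F [ 0.3  0.3 -1.7] w 0.129
[13.6, -45.4, 0.1] [-0.001, -0.003, -0.223]  q [ 0.02 -0.02  1.86 -0.    1.3   1.36] e0.0000
[13.5, -45.4, 2.1] [-0.001, -0.003, -0.223]  q [ 0.02 -0.01  1.89 -0.    1.26  1.36] e0.0000
```

```bash
python3 -m jog '[[[1,1.7,-5.6,0,0,0,-0.03],[1,3.4,-11.3,0,0,0,-0.06],[1,5.1,-17,0,0,0,-0.09],[1,6.8,-22.7,0,0,0,-0.12],[1,8.5,-28.4,0,0,0,-0.15],[1,10.2,-34,0,0,0,-0.17],[1,12,-40,0,0,0,-0.2],[1,13.5,-45.4,0,0,0,-0.223],[1,13.5,-45.4,1,0,0,-0.223],[1,13.5,-45.4,2.4,0,0,-0.223],[1,13.5,-45.4,2.4,0,0,-0.223],[1,13.5,-45.4,2.4,0,0,-0.223]]]' 50
python3 - <<'E'
from w import *
st()
snap("scene","s20",(280,130,120,110),6)
wp([gt(.534,.034,.239,12.8)])
E
```

```text
time: 50.78
tool_pos: [0.5338, 0.0322, 0.4127]
tcp_rot: [3.12, 0.346, 0.006]
wrist_force: [-0.1, -1.1, -0.7]
width: 0.132
t 50.77 grasp [0.5345 0.0319 0.2577] toolx 12.7 z [ 0.004 -0.002 -1.   ] q [ 0.01 -0.01  1.89 -0.    1.25  1.36] F [-0.1 -1.1 -0.7] w 0.132
[0.0, -0.2, 1.9] [0.003, -0.005, -0.002]  q [ 0.02  0.01  1.91 -0.    1.22  1.36] e0.0000
```

View pics/s20.png

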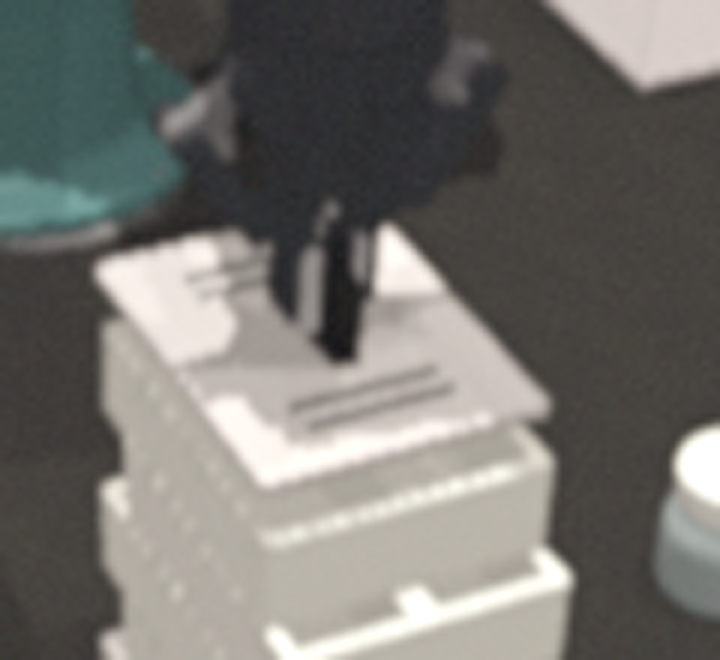

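Run:
```python
from h import *
uv=np.array([(265,488),(552,405),(97,270)])/6+[280,130]
p=fits([(1,-1),(1,1),(-1,-1)],uv,.2307)
```

```text
scene x 0.5336 y 0.0310 yaw 12.8 [] resid [ 0.1 -0.1 -0.   0.1 -0.  -0. ]
```

```bash
python3 -m jog '[[[1,0.1,-0.3,0.5,0,0,0],[1,0.1,-0.3,1.2,0,0,0],[1,0.1,-0.3,1.7,0,0,0],[1,0.1,-0.3,2,0,0,0],[1,0.1,-0.3,2,0,0,0],[0.8,0.1,-0.3,2,0,0,0],[0.53,0.1,-0.3,2,0,0,0],[0.3,0.1,-0.3,2,0,0,0],[0.3,0.1,-0.3,2,0,0,0]]]' 50
python3 - <<'E'
from w import *
st()
E
python3 -m jog '[[[0.3,0,0,-3,0,0,0],[0.3,0,0,-8,0,0,0],[0.3,0,5,-8,0,0,0],[0.3,-2,10,-8,0,0,0],[0,-4,16,-8,0,0,0],[0,-5,22,-8,0,0,0],[0,-5,26,-8,0,0,0],[0,-5,26,-8,0,0,0]]]' 50
python3 - <<'E'
from w import *
st()
snap("top","t21")
snap("scene","s21")
snap("scene","s21b",(280,130,120,110),6)
E
```

```text
time: 51.95
tool_pos: [0.5345, 0.0366, 0.3932]
tcp_rot: [3.12, 0.349, 0.008]
wrist_force: [-0.8, -0.2, -0.8]
width: 0.698
t 51.95 grasp [0.5353 0.0364 0.2382] toolx 12.8 z [ 0.005 -0.002 -1.   ] q [ 0.02  0.01  1.92 -0.    1.21  1.37] F [-0.8 -0.2 -0.8] w 0.698
time: 52.95
tool_pos: [0.5429, -0.2306, 0.4733]
tcp_rot: [3.12, 0.343, 0.007]
wrist_force: [0.2, -0.2, -0.2]
width: 1.002
t 52.95 grasp [ 0.5436 -0.2309  0.3183] toolx 12.6 z [ 0.005 -0.002 -1.   ] q [-0.44  0.07  1.71  0.    1.36  0.91] F [ 0.2 -0.2 -0.2] w 1.002
```

View pics/t21.png

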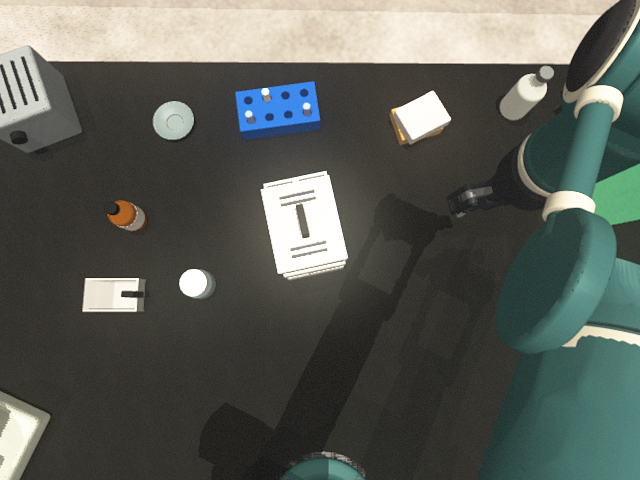

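View pics/s21.png

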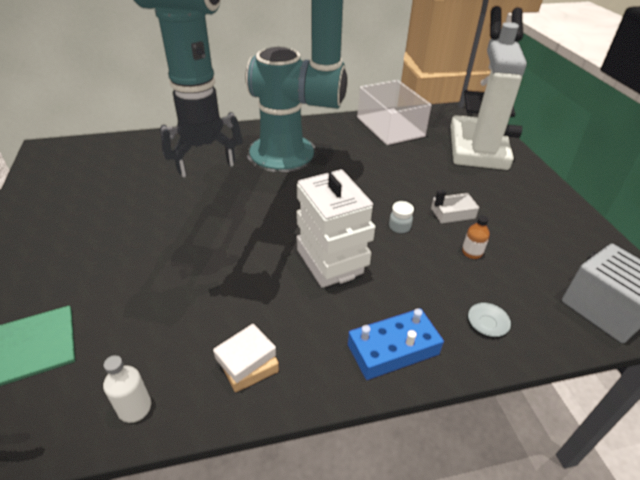

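View pics/s21b.png

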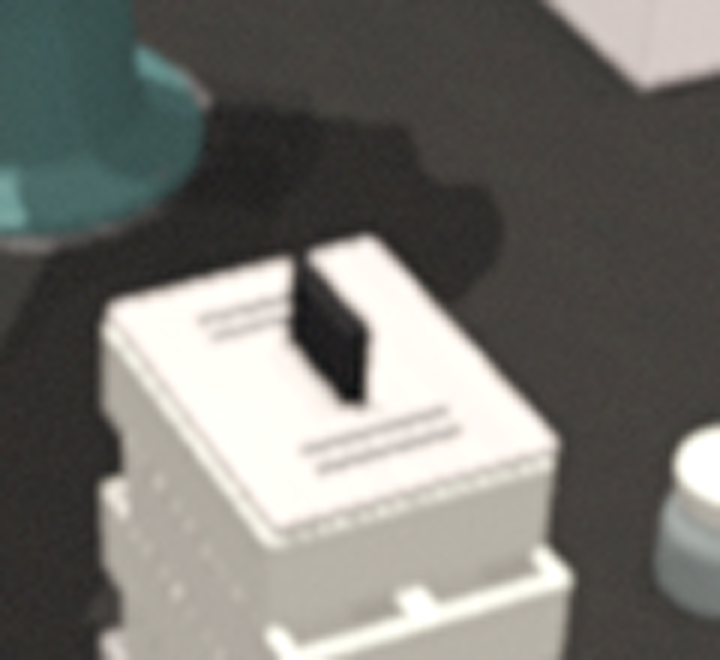

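Run:
```python
from h import *
S=[(1,-1),(1,1),(-1,-1),(-1,1)]
fits(S,np.array([(279,527),(561,442),(105,305),(373,237)])/6+[280,130],.212)
st()
```

```text
scene x 0.5317 y 0.0362 yaw 13.2 [] resid [-0.1 -0.4 -0.3 -0.1  0.6  0.4 -0.3  0.3]
t 53.10 grasp [ 0.5435 -0.2274  0.3185] toolx 12.8 z [ 0.005 -0.001 -1.   ] q [-0.44  0.06  1.71  0.    1.36  0.91] F [-0.6 -0.1  0.2] w 1.001
```

Cover is at (−2, +2) mm from the top tray's centre, well within 10 mm. One last look, then hand in.

```bash
python3 -m jog '[[[0,0,0,0,0,0,0],[0,0,0,0,0,0,0],[0,0,0,0,0,0,0],[0,0,0,0,0,0,0]]]'
python3 - <<'E'
from h import *
a=cv2.imread('pics/s21_raw.png').astype(int); snap("scene","s22"); b=cv2.imread('pics/s22_raw.png').astype(int)
d=np.abs(a-b).max(2)[150:290,280:500]; print((d>40).sum())
bot.finish_job()
E
```

```text
time: 53.6
tool_pos: [0.5429, -0.2275, 0.4738]
tcp_rot: [3.12, 0.35, 0.008]
wrist_force: [-0.5, 0.1, -0.3]
width: 0.998
0
the job is handed in; nothing more can be done
```

The job is done and was handed in at about 54 s of robot time; the interface gives no verdict, so what follows is from my own camera checks.

**What I did:**
- I laid the cover aside and poured the cup out into the base tray.
- I stood the cup upright on the bench near the jar.
- I stacked all four trays on the base and laid the cover on the topmost one.

**Last checks:**
- **Stones:** I counted all seven in the base tray after the pour. The stack hides them now.
- **Trays:** measured along and across the base, the offsets were:

| Layer | Along the base, towards the lug (mm) | Sideways (mm) |
|---|---|---|
| 1 | 19 | 1 |
| 2 | 1–3 | up to 1 |
| 3 | 20.4 | 1.1 |
| 4 | 0 | 1.5–1.8 |

  All four were within about 1° of the base's direction. The layer 2 reading comes from low-magnification crops with pixel errors of about 1–2, so it is the least exact.
- **Cover:** it sits within about 3 mm of the top tray's centre and looks level.
- **Bystanders and stillness:** the cup was upright in the last pictures, and the bottle and jar stood where they started. The last two pictures showed no change around the stack, and the gripper was clear of everything.

No check failed. I saw no sign of any tray or the cover having been knocked aside.

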